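# Prepare the second place of a filtration manifold

### The job

Get the bare place of the two-place filtration manifold ready like its neighbour: stand the spare pair of petri dishes centred in front of it, just as the other pair stands in front of its own place, and stand the white-capped rinse bottle midway between the two dish stacks, in line with them. Fit the spare funnel on the bare place (it is tall, so easiest last): lugs into the gaps, press down, turn clockwise to the stop and let it spring up locked. Leave the dishes already standing and everything else on the bench where they are.

Things in the scene. Friction and masses are not known exactly. Their poses are not given: they have to be found in the camera images.
- manifold: low steel bar of the two-place filtration manifold, fixed: 50 mm deep, 232 mm long, 28 mm high, hose nipple at the right end. Origin under its centre, on the bench; +x points away from the robot (front is -x), +y along the bar to the left. A filter place stands on it at y = +80 and at y = -80 mm; which of the two is bare varies.
- place_bare: the place without a funnel, fixed: metal bayonet ring 70 mm across, opening 51.4 mm. Origin on the bench under its axis; axes parallel to the manifold's. Two opposite gaps in the inner flange (blue bars on the rim) admit the lugs with 12 degrees to spare either way; they lie 82 degrees anticlockwise, from above, of the ring's +x and -x. Locked, the lugs lie under the dark bars, along x.
- ring_top (a point): on the axis of the bare place, level with the top of its ring, 56 mm above the bench. With its lugs in the gaps the funnel's underside rests on the sprung screen 46.5 mm above the bench. Pressed down to 40 to 41 mm (not 42 or more) it turns clockwise, from above, 82 to 87 degrees to a stop; released there it rises to about 45 mm and its lugs catch in pockets.
- screen (a joint): the sprung filter screen inside the bare place, 45 mm across: 0 = up, 0.0068 m = fully pressed down. It pushes up with about 4 N at the top and 10 N fully down. With the funnel locked it reads about 0.0015.
- place_fitted: the other filter place, fixed on the manifold, with its white funnel already locked on (top 130 mm above the bench). Origin on the bench under its axis; axes parallel to the manifold's.
- funnel: loose white funnel, upright: 85 mm high, body 56 mm across (rim 59), open on top; lowest 15 mm a 48 mm spigot with two blue lugs (58 mm over both, 3 to 8 mm up, 30 degrees wide). Two upright blue ribs above the lugs, 65 mm over both, 22 to 68 mm up. Origin: centre of the underside, z up; lugs and ribs along +x and -x, smooth sides to grip face +y and -y. 0.12 kg.
- dish: the loose pair of taped clear petri dishes that has still to be placed: a round stack, 61 mm across and 30 mm high. Origin: centre of its underside, z up.
- dish_first: an identical pair of petri dishes that already stands in front of the fitted place, centred on it, its centre 75 mm from the place's axis. Origin: centre of its underside.
- rinse_bottle: small clear bottle with a white cap and blue label: body 40 mm across up to 44 mm, cap 26 mm across from 44 to 62 mm above its underside. Origin: centre of its underside, z up.
- red_bottle: bystander: the same kind of bottle with a red cap and amber content (40 x 40 x 62 mm). Origin: centre of its underside.
- beaker: bystander: small glass beaker, 44 mm across, 58 mm high. Origin: centre of its underside.
- timer: bystander: white lab timer lying on the bench, 62 x 66 x 19 mm. Origin: centre of its underside.
- tape: bystander: roll of yellow label tape lying flat, 55 mm across, 19 mm high. Origin: centre of its underside.
Mind the look-alikes: they are no part of the job. Leave any black or yellow look-alike of the rinse_bottle alone.

How it is judged:
At the end, for the whole second after the job is handed in: Funnel locked on the bare place (on axis within 4 mm, lugs within 0.2 rad of the ring's x, underside 42.5 to 47.5 mm up); dishes 75 mm in front of that place within 12 mm each way, bottle 75 mm in front of the bar's centre within 15 mm, all upright and at rest; first dishes moved under 10 mm (angle between the x axis of funnel and the x axis of place_bare, either way round below 0.2 rad and horizontal distance between funnel and place_bare below 0.004 m and z of funnel in the frame of place_bare between 0.0425 and 0.0475 m and angle between funnel's own z axis and vertical below 0.06 rad and x of dish in the frame of place_bare between -0.087 and -0.063 m and y of dish in the frame of place_bare between -0.012 and 0.012 m and angle between each of dish, rinse_bottle's own z axis and vertical below 0.1 rad and height (world z) of dish between -0.004 and 0.006 m and x of rinse_bottle in the frame of manifold between -0.09 and -0.06 m and y of rinse_bottle in the frame of manifold between -0.015 and 0.015 m and height (world z) of rinse_bottle between -0.004 and 0.006 m and linear speed of each of funnel, dish, rinse_bottle below 0.01 m/s and distance of dish_first from where it was at the start of the episode below 0.01 m); the robot touches nothing.
It fails at once if a bystander is moved by more than 20 mm (distance of any of red_bottle, beaker, timer, tape from where it was at the start of the episode above 0.02 m).
It fails at once if the dishes already standing are moved by more than 20 mm (distance of dish_first from where it was at the start of the episode above 0.02 m).
It also fails if it takes over 69 s, if anything falls off the work surface, if the arm or the gripper's body presses on something with over 40 N, if the wrist force passes 120 N, or if a joint passes its speed limit or range.

### The arm

A 7-joint arm with a two-finger parallel gripper is mounted at the origin on a cart in front of the work surface, level with it; the furniture and walls round the work are solid. World frame = base frame: x ahead of the robot, y to its left, z up, the work surface at z = 0. Lengths are in m, angles in rad, forces in N, time in s.
With the tool pointing down it reaches from about 0.375 to 0.925 m from the base axis. Payload 3.1 kg.
Tool frame: the origin (TCP) lies at the very end of the fingers, on their centre line; the grasp point (between the pads) lies 19 mm behind it (hold_point_z is the distance from the TCP to the grasp point, in m); z points along the fingers, x is the direction in which the jaws open and shut, and the axes are right-handed (so a half turn about z gives the same grasp; the last joint's range is limited). The gripper opens to 85 mm and grips with 20 to 120 N. Pads are 22 mm wide; open, the fingers measure 114 mm over their backs; the gripper's body (76 mm by 85 mm) begins 54 mm behind the grasp point. The pads swing forward as they close: fully open they stand 13 mm farther back than shut.
Start: joints at [-1.422, 0.383, 0.044, 1.598, -0.018, 1.161, -0.05], TCP at [0.159, 0.63, 0.231] pointing down, gripper open.
Joint ranges: [-2.61, 2.61], [-0.41, 2.15], [-1.48, 1.57], [0, 2.5], [-1.57, 4.71], [0.05, 1.97], [-2.85, 2.85]. Speed limits (rad/s): [2.79, 2.79, 3.14, 3.14, 3.14, 3.14, 3.14].

### API

Orientations are given as a rotation vector (axis times angle).
In Python, from cell import * gives the robot as it stands. The module is installed in compiled form; this text tells all that it offers.
- The arm moves only by the shell command python3 -m inch 'ROWS' [FORCE]. ROWS is JSON, a list of rows, each an object of numbers: "tx", "ty", "tz": the shift along the tool's x, y, z in m; "turn": the turn about the tool's z in rad; "hand": the opening in per cent of the stroke, from 0 (shut) to 100 (fully open). A call has 1 to 10 rows; each row is the pose to reach, as a shift and turn from the pose commanded when the call began, along the tool's axes at that moment; what a row does not reach only later rows make up. A row lasts 1/8 s, in which the tool goes at most 62.5 mm and 10.7 degrees, less where a joint would pass 70% of its speed; a pose out of reach is approached as far as the arm can. A call with a gripper value outside its range is refused whole. The fingers move at their own pace and stop on an object; FORCE is the grip in N (left out, the last holds). Time passes only in rows, so rows that repeat a pose let the fingers close. It gives the time, the measured TCP pose, the force and the opening at its end, in the units of the state.
- read_state(): the state, without advancing time (a new reading comes with each control period).
- read_camera(name): name is "scene" or "top" or "wrist"; returns a dict with "image" (480x640x3 uint8, blue, green, red), "fovy" (degrees; the focal length in pixels is half the picture's height over the tangent of half this angle, whatever the lens; pixels are square), "cx", "cy" (the principal point, pixels), "xyz" and "orientation" of the camera in the world. Camera axes: x right, y down, z forward; pixel columns grow to the right and rows downward; lengths in m; the calibration is good to about 2 mm. A picture is of the moment at which its call begins. There is no depth.
- job_done(): hands the job in, once; it reports no verdict.
The state is a dict: "time": time; "joint_positions": joint angles; "qd": joint speeds; "joint_efforts": joint torques, N m; "tool_pos": TCP position; "ee_rot": TCP orientation; "wrist_force": force on the tool from outside, world axes, zero at the start; "moment": the same for the moment, N m; "opening": finger opening in m.
Only numpy, scipy, OpenCV 4.12 (cv2) and the standard library are available. Lean on these libraries where they do the work, as an engineer would, in place of code of your own. Each camera call takes 0.05 s, during which the arm holds its last target.

## Working session

There is one attempt and no reset: what is moved stays moved. The work goes in short steps, Python scripts to look and compute and a shell command to move; the robot and the scene stay as the last step left them, time stands still between calls to the robot, and variables do not carry over. Pictures are saved under pics/ and viewed, and the job is handed in when it is done.

```bash
mkdir -p pics; ls; python3 - <<'E'
from cell import *
import cv2
s=read_state();print({k:s[k] for k in('time','tool_pos','ee_rot','opening','wrist_force')})
for n in('scene','top','wrist'):
    c=read_camera(n);cv2.imwrite(f'pics/{n}0.png',c['image']);print(n,c['fovy'],c['cx'],c['cy'],c['xyz'],c['orientation'])
E
```

```text
pics
{'time': 0.0, 'tool_pos': array([0.15855726, 0.62937891, 0.22986872]), 'ee_rot': array([ 2.47652676,  1.93014069, -0.00317   ]), 'opening': 0.08540225161991413, 'wrist_force': array([-0.73759251,  0.3125077 , -0.12910987])}
scene 53.2671070020419 311.3050838020349 245.47261441172583 [-0.29559292  0.69939483  0.57009651] [-1.16872853  1.98190248 -1.24532232]
top 53.960554553800094 316.5432708995916 241.61313469367303 [0.40313874 0.19323424 1.03953222] [-2.14663878  2.15490909 -0.17203318]
wrist 61.98227293187218 313.79815901028275 237.36782601179766 [0.07852768 0.65073115 0.37271441] [2.26132587 1.76309616 0.28982919]
```

View pics/top0.png

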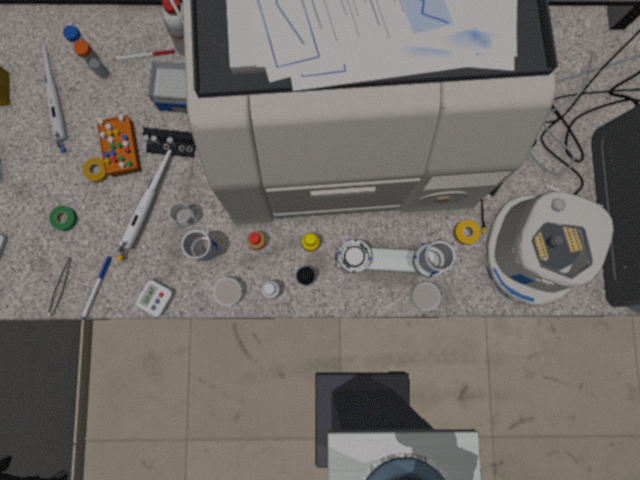

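View pics/scene0.png

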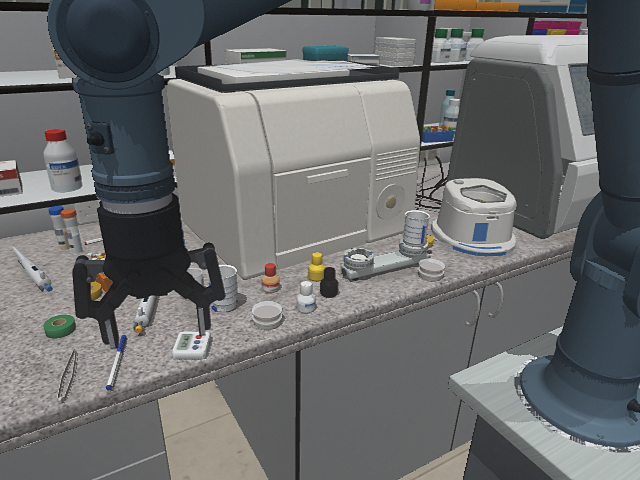

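View pics/wrist0.png

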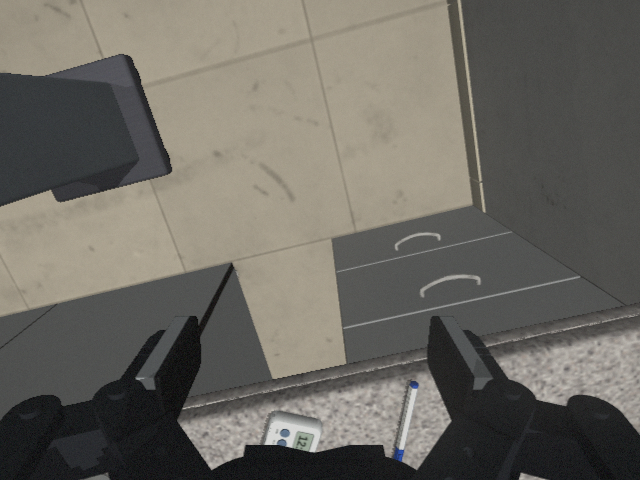

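```bash
cat > h.py <<'E'
import numpy as np,cv2
from scipy.spatial.transform import Rotation as R
def K(c):
    f=240/np.tan(np.radians(c['fovy'])/2); return f
def ray(c,u,v):
    d=np.array([(u-c['cx'])/K(c),(v-c['cy'])/K(c),1.]); return R.from_rotvec(c['orientation']).apply(d)
def onz(c,u,v,z):
    d=ray(c,u,v); o=np.array(c['xyz']); return o+d*(z-o[2])/d[2]
def proj(c,p):
    q=R.from_rotvec(c['orientation']).inv().apply(np.array(p)-np.array(c['xyz'])); return c['cx']+K(c)*q[0]/q[2], c['cy']+K(c)*q[1]/q[2]
def crop(im,x0,y0,x1,y1,s,fn):
    cv2.imwrite(fn,cv2.resize(im[y0:y1,x0:x1],None,fx=s,fy=s,interpolation=cv2.INTER_CUBIC))
E
python3 - <<'E'
from cell import *
from h import *
c=read_camera('top');im=c['image']
crop(im,120,180,320,320,4,'pics/t1.png');crop(im,300,200,500,320,4,'pics/t2.png')
for n,u,v,z in [('bare',353,255,.056),('fit',440,250,.13),('df',427,296,.03),('dish',228,291,.03),('rinse',271,289,.062),('fun',197,243,.085)]: print(n,onz(c,u,v,z).round(3))
s=read_camera('scene');crop(s['image'],180,210,460,370,2.8,'pics/s1.png')
E
```

```text
bare [0.52  0.104 0.056]
fit [ 0.521 -0.059  0.13 ]
df [ 0.435 -0.055  0.03 ]
dish [0.447 0.369 0.03 ]
rinse [0.449 0.275 0.062]
fun [0.542 0.425 0.085]
```

View pics/t1.png

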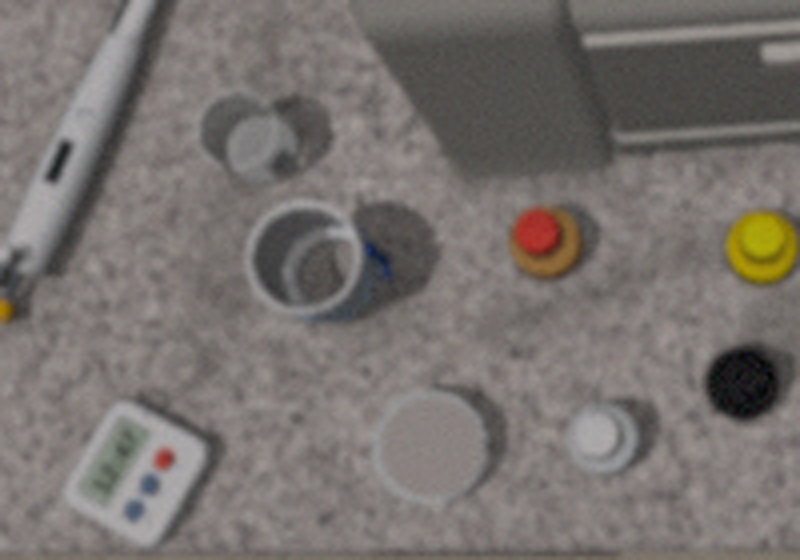

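View pics/t2.png

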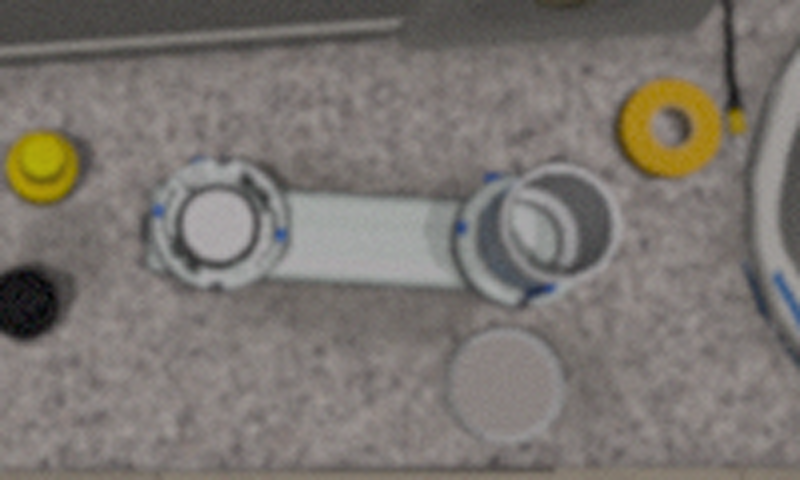

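View pics/s1.png

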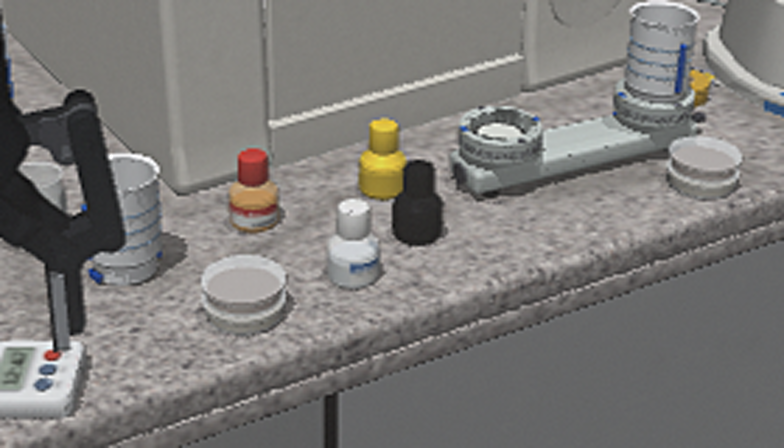

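```bash
python3 - <<'E'
from cell import *
from h import *
c=read_camera('top');im=c['image'];sc=read_camera('scene')
np.save('pics/top.npy',c,allow_pickle=True);np.save('pics/scene.npy',sc,allow_pickle=True)
# blue mask
def blue(c,x0,y0,x1,y1):
    i=c['image'][y0:y1,x0:x1].astype(int);b,g,r=i[...,0],i[...,1],i[...,2]
    m=((b-r>40)&(b-g>20)).astype(np.uint8)
    n,l,st,ce=cv2.connectedComponentsWithStats(m)
    return [(st[k,4],(ce[k]+[x0,y0]).round(1).tolist(),(st[k,:4]+np.array([x0,y0,0,0])).tolist()) for k in range(1,n) if st[k,4]>=2]
print('top bare',blue(c,330,230,380,275)); print('top fit',blue(c,405,230,460,280)); print('top funnel',blue(c,175,225,230,275))
print('scene bare',blue(sc,335,240,380,280)); print('scene funnel',blue(sc,180,250,245,320)); print('scene fit',blue(sc,395,200,435,270))
G=cv2.GaussianBlur(cv2.cvtColor(im,cv2.COLOR_BGR2GRAY),(3,3),0)
def circ(x,y,w,r0,r1,p2=10):
    s=4
    g=cv2.resize(G[y-w:y+w,x-w:x+w],None,fx=s,fy=s,interpolation=cv2.INTER_CUBIC)
    h=cv2.HoughCircles(g,cv2.HOUGH_GRADIENT,1,20,param1=80,param2=p2,minRadius=int(r0*s),maxRadius=int(r1*s))
    return None if h is None else [( (a[0]+.5)/s-.5+x-w,(a[1]+.5)/s-.5+y-w,a[2]/s) for a in h[0][:3]]
for n,x,y,w,r0,r1,z in [('dish',228,291,22,12.5,16,.03),('df',427,296,22,12.5,16,.03),('cap',270,288,12,4.5,7.5,.062),('bare',354,256,22,15,18,.056),('screen',354,256,18,8,11,.0465),('fun',197,245,22,13,16.5,.085),('fitrim',440,255,22,13,17.5,.13)]:
    for k in circ(x,y,w,r0,r1) or []: print(n,np.round(k,1),onz(c,k[0],k[1],z).round(4))
E
```

```text
top bare [(np.int32(8), [339.1, 252.1], [338, 251, 3, 3]), (np.int32(7), [369.7, 258.0], [369, 257, 3, 3])]
top fit [(np.int32(2), [422.5, 244.0], [422, 244, 2, 1]), (np.int32(4), [414.5, 256.5], [414, 256, 2, 2]), (np.int32(6), [437.0, 271.5], [436, 271, 3, 2])]
top funnel [(np.int32(3), [212.0, 242.0], [212, 241, 1, 3]), (np.int32(2), [216.0, 247.5], [216, 247, 1, 2])]
scene bare [(np.int32(3), [371.0, 252.0], [370, 252, 3, 1]), (np.int32(5), [345.2, 255.4], [344, 255, 3, 2])]
scene funnel [(np.int32(4), [209.5, 283.5], [209, 283, 2, 2]), (np.int32(3), [236.3, 300.3], [236, 300, 2, 2]), (np.int32(14), [213.7, 308.1], [212, 306, 5, 5])]
scene fit [(np.int32(38), [422.7, 233.8], [421, 226, 5, 17]), (np.int32(2), [408.5, 231.0], [408, 231, 2, 1]), (np.int32(4), [402.0, 243.5], [401, 243, 3, 2])]
bare [349.2 251.2  17.8] [0.5282 0.1117 0.056 ]
bare [354.5 255.8  16.6] [0.5186 0.1008 0.056 ]
screen [354.  256.2  10.8] [0.5186 0.101  0.0465]
fun [196.5 247.8  15. ] [0.5326 0.4254 0.085 ]
fun [196.2 242.5  14. ] [0.5434 0.4263 0.085 ]
fitrim [439.8 255.   13.2] [ 0.5108 -0.0585  0.13  ]
fitrim [429.8 261.8  13.7] [ 0.4977 -0.0385  0.13  ]
```

```bash
python3 - <<'E'
from h import *
c=np.load('pics/top.npy',allow_pickle=True).item();s=np.load('pics/scene.npy',allow_pickle=True).item()
for n,u,v,z in [('dish',227.8,291.5,.03),('df',426.5,296,.03),('cap',269.3,288.3,.062),('body',270.6,289.2,.044),('b1',339.1,252.1,.056),('b2',369.7,258,.056),('funrim',196.8,245,.085),('rib?',212,242,.068),('rib?',212,242,.045),('rib?',216,247.5,.03),('lug',216,247.5,.0055)]: print(n,onz(c,u,v,z).round(4))
for n,u,v,z in [('lug',213.7,308.1,.0055),('rib2',209.5,283.5,.045),('rimfar',0,0,0)]: print('scene',n,onz(s,u,v,z).round(4))
f=onz(c,196.8,245,.085);print('fun base in top',proj(c,[f[0],f[1],0]),'scene rim/base',proj(s,[f[0],f[1],.085]),proj(s,[f[0],f[1],0]))
crop(s['image'],190,255,255,325,8,'pics/s2.png');crop(c['image'],170,220,240,275,8,'pics/t3.png')
E
```

```text
dish [0.446  0.3694 0.03  ]
df [ 0.4347 -0.054   0.03  ]
cap [0.4509 0.2785 0.062 ]
body [0.4498 0.2773 0.044 ]
b1 [0.5264 0.1331 0.056 ]
b2 [0.5137 0.0689 0.056 ]
funrim [0.5383 0.425  0.085 ]
rib? [0.5469 0.3979 0.068 ]
rib? [0.5503 0.4027 0.045 ]
rib? [0.5405 0.3969 0.03  ]
lug [0.5439 0.4019 0.0055]
scene lug [0.532  0.4546 0.0055]
scene rib2 [0.5673 0.4485 0.045 ]
scene rimfar [-114.4332   -0.3648    0.    ]
fun base in top (np.float64(205.96360088805858), np.float64(250.34843460719657)) scene rim/base (np.float64(223.6542105400057), np.float64(270.4195567254425)) (np.float64(226.21428099112777), np.float64(305.1574817389989))
```

View pics/s2.png

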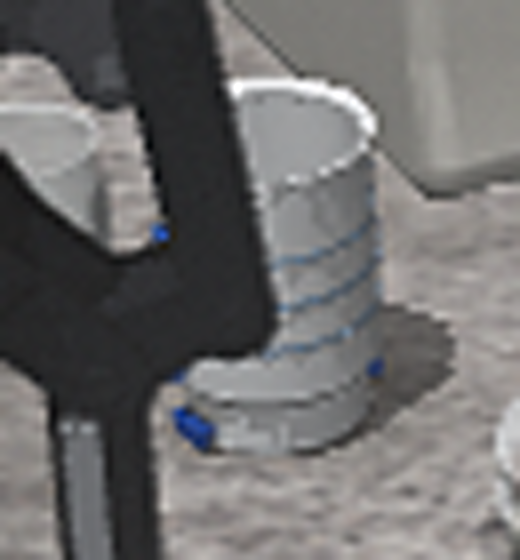

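View pics/t3.png

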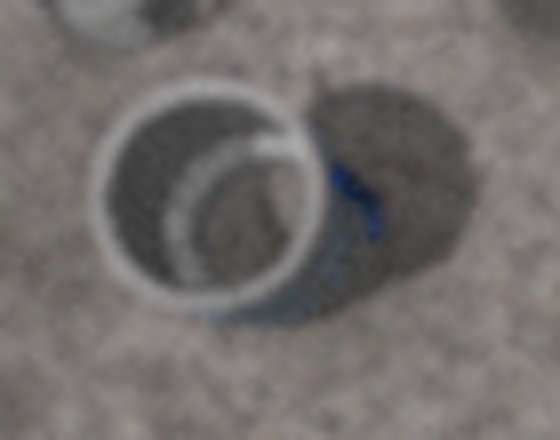

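```bash
cat >> h.py <<'E'
def to(x,y,z,az=None):
    from cell import read_state
    s=read_state();r=R.from_rotvec(s['ee_rot']);d=r.inv().apply(np.array([x,y,z])-s['tool_pos'])
    X=r.as_matrix()[:,0];a=np.degrees(np.arctan2(X[1],X[0]));
    print('t',round(s['time'],2),'pos',np.round(s['tool_pos'],4),'az',round(a,1),'tilt z',r.as_matrix()[:,2].round(3),'shift',d.round(4),'dist',np.linalg.norm(d).round(3),'open',round(s['opening'],4),'F',np.round(s['wrist_force'],1),'q7',s['joint_positions'][6].round(2))
    if az is not None: print('turn',round(np.radians((a-az+180)%360-180),3))
E
python3 - <<'E'
from h import *
s=np.load('pics/scene.npy',allow_pickle=True).item();c=np.load('pics/top.npy',allow_pickle=True).item()
print('box base',onz(s,245,272,0),onz(s,388,235,0), 'black',onz(c,306,275,.062),'yellow',onz(c,311,241,.055),'beaker',onz(c,182,214,.058))
to(.446,.3694,.12)
crop(c['image'],215,265,320,310,7,'pics/t4.png')
E
```

```text
box base [0.65318016 0.33443044 0.        ] [ 0.66227678 -0.10422719  0.        ] black [0.47803025 0.20277002 0.062     ] yellow [0.55034688 0.19217751 0.055     ] beaker [0.60845637 0.46492808 0.058     ]
t 0.35 pos [0.1587 0.6301 0.231 ] az 75.9 tilt z [-0.    -0.001 -1.   ] shift [-0.1826  0.3423  0.1111] dist 0.404 open 0.0857 F [ 0.5 -0.2 -0.1] q7 -0.05
```

View pics/t4.png

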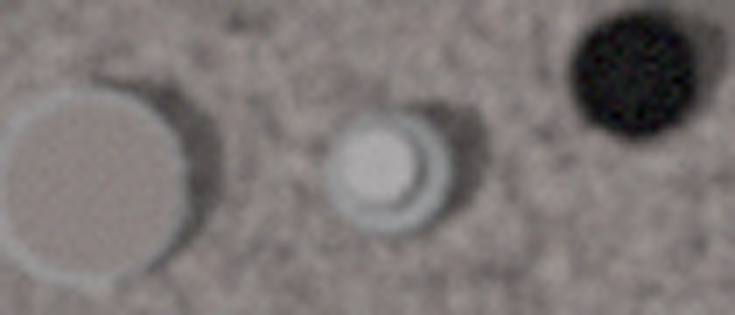

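```bash
python3 -m inch '[{"tx":-0.026,"ty":0.049,"tz":0.0,"hand":100},{"tx":-0.052,"ty":0.098,"tz":0.01},{"tx":-0.078,"ty":0.147,"tz":0.03},{"tx":-0.104,"ty":0.196,"tz":0.05},{"tx":-0.13,"ty":0.245,"tz":0.07},{"tx":-0.156,"ty":0.294,"tz":0.09},{"tx":-0.183,"ty":0.342,"tz":0.11},{"tx":-0.183,"ty":0.342,"tz":0.11},{"tx":-0.183,"ty":0.342,"tz":0.11}]' 40; python3 - <<'E'
from cell import *
from h import *
to(.446,.3694,.004)
c=read_camera('wrist');cv2.imwrite('pics/w1.png',c['image'])
print(proj(c,[.446,.3694,.03]),c['xyz'],proj(c,[.450,.278,.062]))
E
```

```text
t 0.35 pos [0.1587 0.6301 0.231 ] az 75.9 tilt z [-0.    -0.001 -1.   ] shift [-0.1825  0.3423  0.2271] dist 0.449 open 0.0857 F [ 0.5 -0.2 -0.1] q7 -0.05
(np.float64(155.23162230676706), np.float64(489.40868690140405)) [0.07862449 0.65112089 0.37366167] (np.float64(67.84840877226964), np.float64(533.7597933347961))schema error: expected keys tx, ty, tz, turn, hand
```

View pics/w1.png

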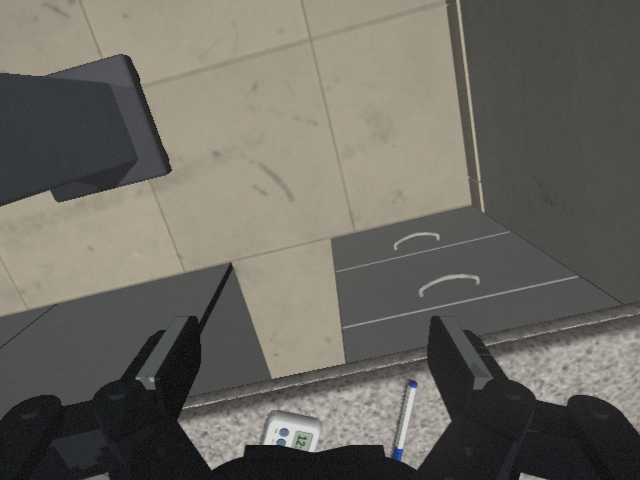

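The move was refused because every key is needed in each row, and the picture is unchanged from the start.

```bash
python3 -m inch '[{"tx":-0.026,"ty":0.049,"tz":0.0,"turn":0,"hand":100},{"tx":-0.052,"ty":0.098,"tz":0.01,"turn":0,"hand":100},{"tx":-0.078,"ty":0.147,"tz":0.03,"turn":0,"hand":100},{"tx":-0.104,"ty":0.196,"tz":0.05,"turn":0,"hand":100},{"tx":-0.13,"ty":0.245,"tz":0.07,"turn":0,"hand":100},{"tx":-0.156,"ty":0.294,"tz":0.09,"turn":0,"hand":100},{"tx":-0.183,"ty":0.342,"tz":0.11,"turn":0,"hand":100},{"tx":-0.183,"ty":0.342,"tz":0.11,"turn":0,"hand":100},{"tx":-0.183,"ty":0.342,"tz":0.11,"turn":0,"hand":100}]' 40; python3 - <<'E'
from cell import *
from h import *
to(.446,.3694,.004)
c=read_camera('wrist');cv2.imwrite('pics/w2.png',c['image'])
print(proj(c,[.446,.3694,.03]),c['xyz'],proj(c,[.450,.278,.062]))
c=read_camera('scene');crop(c['image'],190,255,255,325,8,'pics/s3.png')
E
```

```text
time: 1.52
tool_pos: [0.4456, 0.3697, 0.1213]
ee_rot: [-2.478, -1.93, -0.0]
wrist_force: [0.4, 0.4, -0.1]
opening: 0.0855
t 1.52 pos [0.4456 0.3697 0.1213] az 75.8 tilt z [-0.     0.001 -1.   ] shift [-0.0002  0.0005  0.1173] dist 0.117 open 0.0855 F [ 0.4  0.4 -0.1] q7 0.64
(np.float64(312.03094593765167), np.float64(242.92035194746285)) [0.36555278 0.39057918 0.26410403] (np.float64(157.29878505474122), np.float64(305.5296610376042))
```

View pics/w2.png

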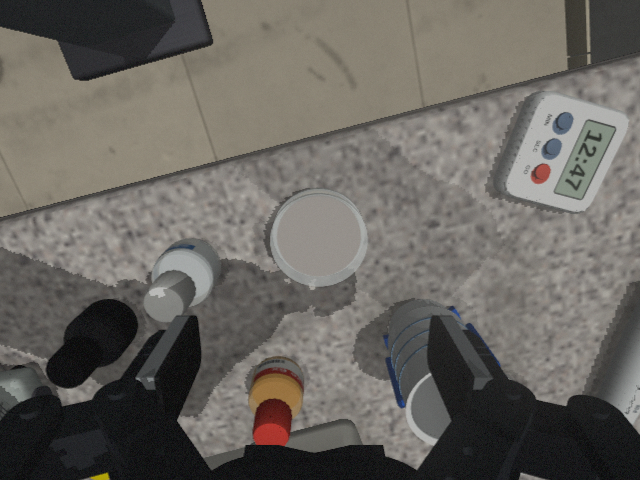

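```bash
python3 - <<'E'
from cell import *
from h import *
c=read_camera('wrist');np.save('pics/w2.npy',c,allow_pickle=True)
print('dish',onz(c,320,237,.03),'cap',onz(c,165,303,.062), 'lug a',onz(c,0,0,0))
crop(c['image'],340,280,540,450,4,'pics/w2c.png')
E
```

```text
dish [0.44255685 0.37709163 0.03      ] cap [0.4490191  0.28457079 0.062     ] lug a [0.2663206  0.22911978 0.        ]
```

View pics/w2c.png

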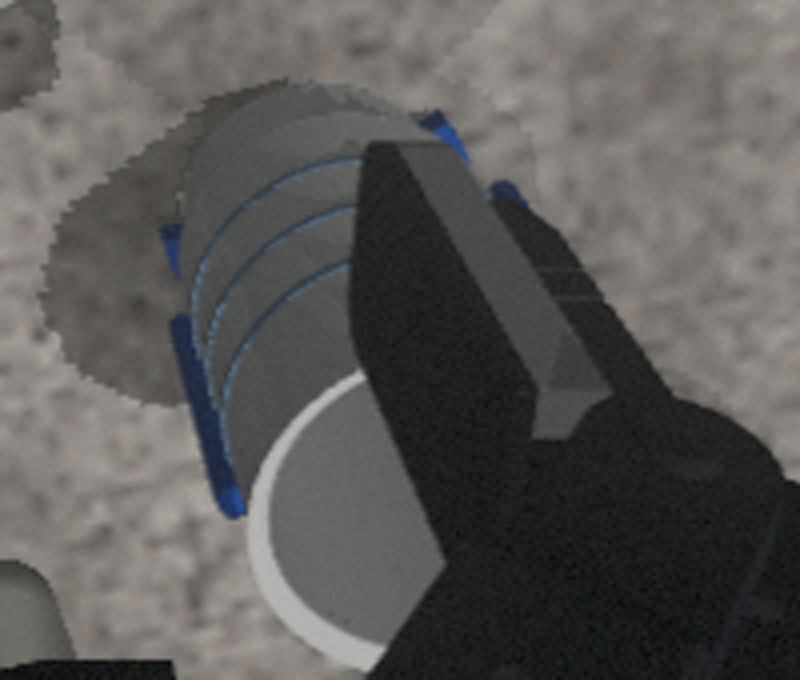

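View pics/s3.png

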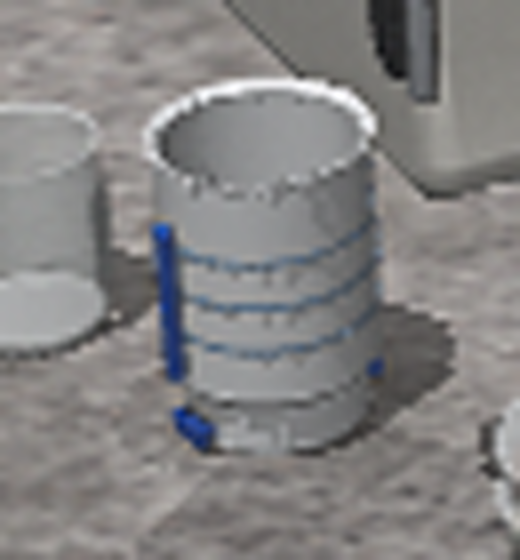

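```bash
python3 - <<'E'
from cell import *
from h import *
s=read_camera('scene');np.save('pics/scene1.npy',s,allow_pickle=True);w=read_camera('wrist')
for n,p in [('dish top',[.446,.3694,.03]),('dish w',[.4426,.3771,.03]),('cap t',[.4509,.2785,.062]),('cap w',[.449,.2846,.062])]: print(n,np.round(proj(s,p),1))
crop(s['image'],250,270,330,340,8,'pics/s4.png')
print('tcp in wrist',proj(w,[.4456,.3697,.1213]),w['xyz'],R.from_rotvec(w['orientation']).as_matrix().round(3))
to(.4426,.3771,.004)
t=read_camera('top');crop(t['image'],120,180,320,320,4,'pics/t5.png')
E
```

```text
dish top [267.8 307.8]
dish w [265.  309.7]
cap t [306.3 282.2]
cap w [304.2 283.3]
tcp in wrist (np.float64(307.97622648755555), np.float64(320.0016035980369)) [0.3642518  0.39198605 0.26462333] [[ 0.241  0.919  0.313]
 [ 0.971 -0.228 -0.075]
 [ 0.002  0.322 -0.947]]
t 1.77 pos [0.4446 0.3713 0.1218] az 76.1 tilt z [ 0.     0.001 -1.   ] shift [ 0.005  -0.0034  0.1178] dist 0.118 open 0.0855 F [0.5 0.2 0.3] q7 0.64
```

View pics/s4.png

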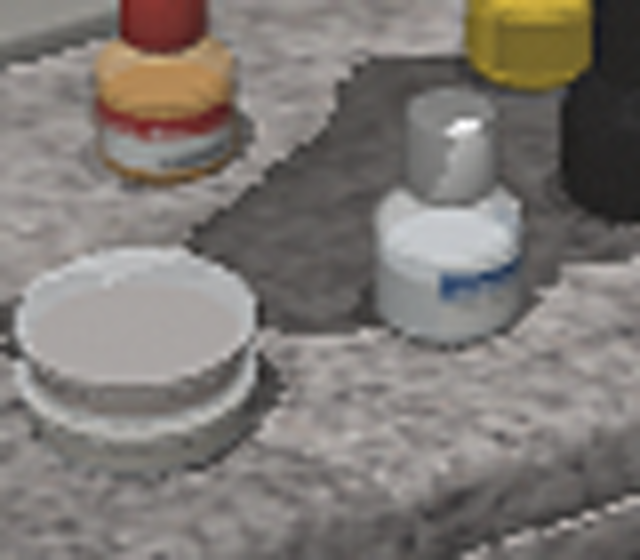

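View pics/t5.png

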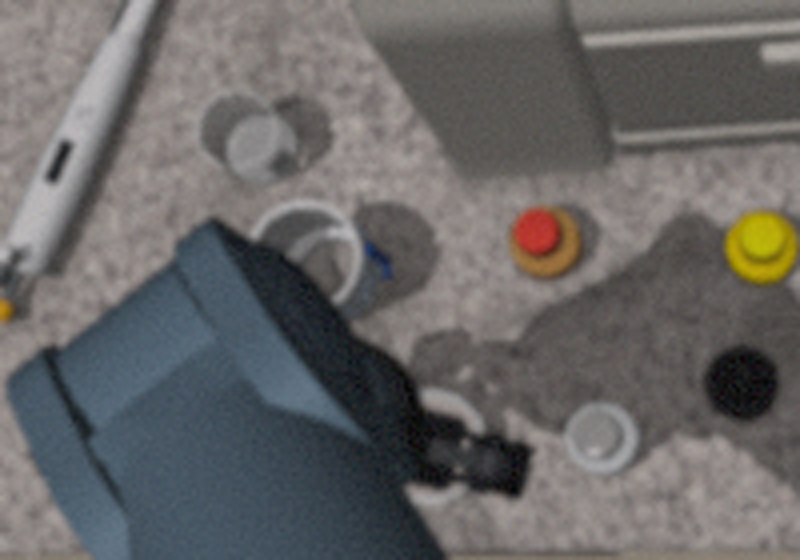

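```bash
python3 - <<'E'
from cell import *
from h import *
s=np.load('pics/scene1.npy',allow_pickle=True).item()
print('scene dish',onz(s,267,309.4,.03).round(4),'cap',onz(s,306.5,283.5,.062).round(4))
for i in range(5):
    w=read_camera('wrist');st=read_state()
    g=cv2.cvtColor(w['image'],cv2.COLOR_BGR2GRAY)
    h=cv2.HoughCircles(g[160:320,240:400],cv2.HOUGH_GRADIENT,1,60,param1=100,param2=25,minRadius=40,maxRadius=56)
    k=h[0][0] if h is not None else None
    print(w['xyz'].round(4),st['tool_pos'].round(4),k, onz(w,320,237,.03).round(4),onz(w,165,303,.062).round(4))
E
```

```text
scene dish [0.4417 0.3732 0.03  ] cap [0.4461 0.2808 0.062 ]
[0.3646 0.3915 0.2645] [0.445  0.3706 0.1217] [76.5 77.5 49.9] [0.4428 0.3764 0.03  ] [0.4493 0.2839 0.062 ]
[0.3648 0.3912 0.2644] [0.4452 0.3703 0.1216] [80.5 80.5 45.5] [0.443 0.376 0.03 ] [0.4494 0.2835 0.062 ]
[0.365  0.391  0.2643] [0.4453 0.37   0.1215] [78.5 77.5 48.8] [0.4431 0.3757 0.03  ] [0.4495 0.2832 0.062 ]
[0.3651 0.3907 0.2642] [0.4455 0.3698 0.1214] [77.5 77.5 48.8] [0.4433 0.3754 0.03  ] [0.4495 0.283  0.062 ]
[0.3653 0.3906 0.2641] [0.4455 0.3695 0.1213] [80.5 79.5 46.6] [0.4434 0.3751 0.03  ] [0.4496 0.2828 0.062 ]
```

```bash
python3 -m inch '[{"tx":0.001,"ty":0,"tz":0.05,"turn":0,"hand":100},{"tx":0.001,"ty":0,"tz":0.09,"turn":0,"hand":100},{"tx":0.001,"ty":0,"tz":0.115,"turn":0,"hand":100},{"tx":0.001,"ty":0,"tz":0.115,"turn":0,"hand":100},{"tx":0.001,"ty":0,"tz":0.115,"turn":0,"hand":60},{"tx":0.001,"ty":0,"tz":0.115,"turn":0,"hand":55},{"tx":0.001,"ty":0,"tz":0.115,"turn":0,"hand":50},{"tx":0.001,"ty":0,"tz":0.115,"turn":0,"hand":50},{"tx":0.001,"ty":0,"tz":0.115,"turn":0,"hand":50}]' 40; python3 - <<'E'
from cell import *
from h import *
to(.446,.3694,.004)
c=read_camera('wrist');cv2.imwrite('pics/w3.png',c['image'])
c=read_camera('scene');crop(c['image'],200,220,360,340,5,'pics/s5.png')
E
```

```text
time: 3.2
tool_pos: [0.4475, 0.3716, 0.0083]
ee_rot: [-2.478, -1.931, -0.006]
wrist_force: [-0.1, -0.6, 6.1]
opening: 0.0596
t 3.2 pos [0.4475 0.3716 0.0083] az 75.9 tilt z [ 0.003  0.003 -1.   ] shift [-0.0025 -0.001   0.0043] dist 0.005 open 0.0596 F [-0.1 -0.6  6.1] q7 0.67
```

View pics/w3.png

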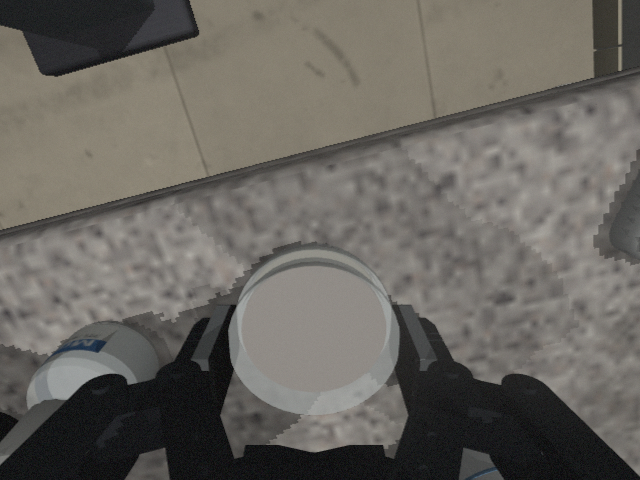

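View pics/s5.png

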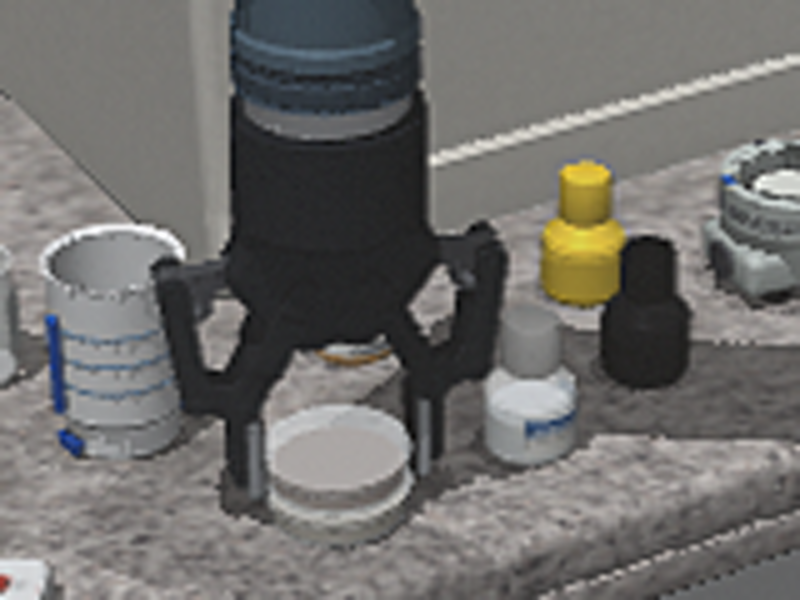

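```bash
python3 -m inch '[{"tx":0,"ty":0,"tz":-0.04,"turn":0,"hand":50},{"tx":0,"ty":0,"tz":-0.1,"turn":0,"hand":50},{"tx":-0.05,"ty":0.012,"tz":-0.1,"turn":0,"hand":50},{"tx":-0.1,"ty":0.024,"tz":-0.1,"turn":0,"hand":50},{"tx":-0.15,"ty":0.036,"tz":-0.1,"turn":0,"hand":50},{"tx":-0.2,"ty":0.048,"tz":-0.1,"turn":0,"hand":50},{"tx":-0.24,"ty":0.057,"tz":-0.1,"turn":0,"hand":50},{"tx":-0.259,"ty":0.062,"tz":-0.1,"turn":0,"hand":50},{"tx":-0.259,"ty":0.062,"tz":-0.1,"turn":0,"hand":50},{"tx":-0.259,"ty":0.062,"tz":-0.1,"turn":0,"hand":50}]'; python3 - <<'E'
from cell import *
from h import *
to(.4442,.1054,.01)
c=read_camera('wrist');cv2.imwrite('pics/w4.png',c['image']);np.save('pics/w4.npy',c,allow_pickle=True)
c=read_camera('scene');crop(c['image'],290,180,450,300,5,'pics/s6.png')
print([proj(read_camera('wrist'),p) for p in ([.4442,.1054,0],[.519,.1015,.056])])
E
```

```text
time: 4.55
tool_pos: [0.4429, 0.1052, 0.1064]
ee_rot: [-2.476, -1.932, -0.001]
wrist_force: [-0.6, 0.8, -0.3]
opening: 0.0598
t 4.55 pos [0.4429 0.1052 0.1064] az 75.9 tilt z [ 0.     0.001 -1.   ] shift [0.0004 0.0012 0.0964] dist 0.096 open 0.0598 F [-0.6  0.8 -0.3] q7 1.08
[(np.float64(312.48873637127923), np.float64(236.41732149295626)), (np.float64(337.0790313478654), np.float64(386.26336948295386))]
```

View pics/w4.png

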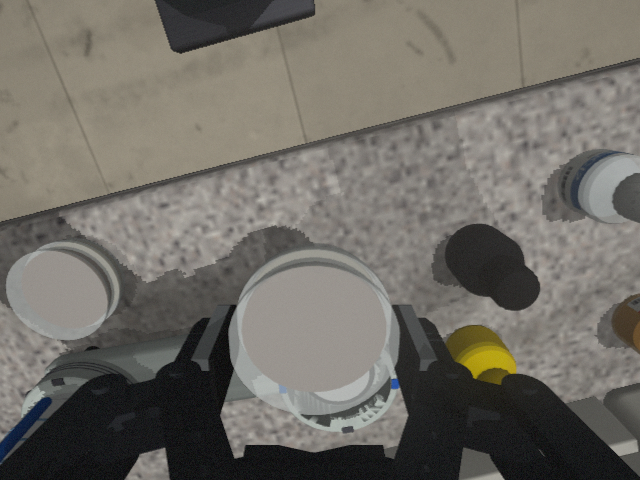

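View pics/s6.png

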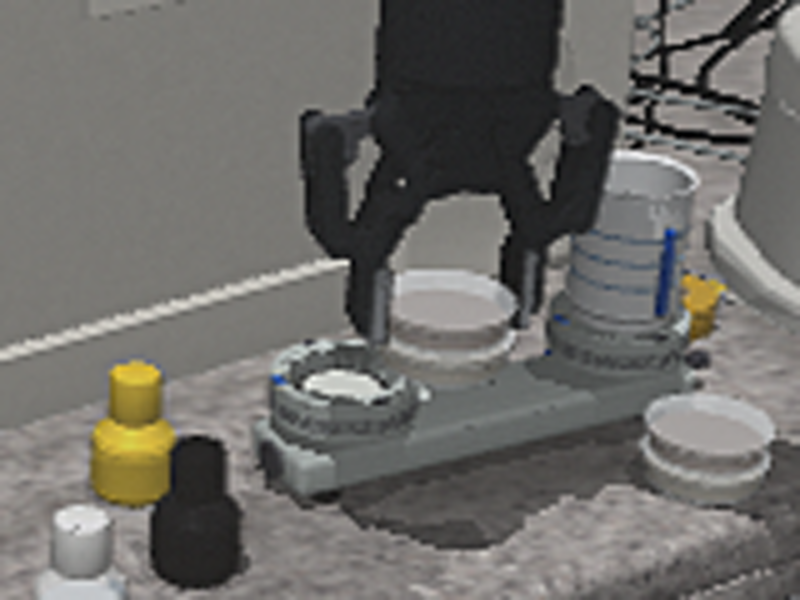

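```bash
python3 -m inch '[{"tx":0,"ty":0.001,"tz":0.05,"turn":0,"hand":50},{"tx":0,"ty":0.001,"tz":0.085,"turn":0,"hand":50},{"tx":0,"ty":0.001,"tz":0.097,"turn":0,"hand":50},{"tx":0,"ty":0.001,"tz":0.098,"turn":0,"hand":50},{"tx":0,"ty":0.001,"tz":0.098,"turn":0,"hand":72},{"tx":0,"ty":0.001,"tz":0.098,"turn":0,"hand":85},{"tx":0,"ty":0.001,"tz":0.098,"turn":0,"hand":85},{"tx":0,"ty":0.001,"tz":0.098,"turn":0,"hand":85},{"tx":0,"ty":0.001,"tz":0.05,"turn":0,"hand":85},{"tx":0,"ty":0.001,"tz":-0.01,"turn":0,"hand":85}]'; python3 - <<'E'
from cell import *
from h import *
to(.450,.278,.12)
c=read_camera('wrist');cv2.imwrite('pics/w5.png',c['image']);np.save('pics/w5.npy',c,allow_pickle=True)
c=read_camera('scene');crop(c['image'],290,180,450,300,5,'pics/s7.png')
E
```

```text
time: 6.0
tool_pos: [0.4422, 0.1032, 0.1162]
ee_rot: [-2.477, -1.931, 0.007]
wrist_force: [0.5, 1.3, 0.9]
opening: 0.0725
t 6.0 pos [0.4422 0.1032 0.1162] az 75.9 tilt z [-0.004 -0.002 -1.   ] shift [ 0.1714 -0.0352 -0.0042] dist 0.175 open 0.0725 F [0.5 1.3 0.9] q7 1.08
```

View pics/w5.png

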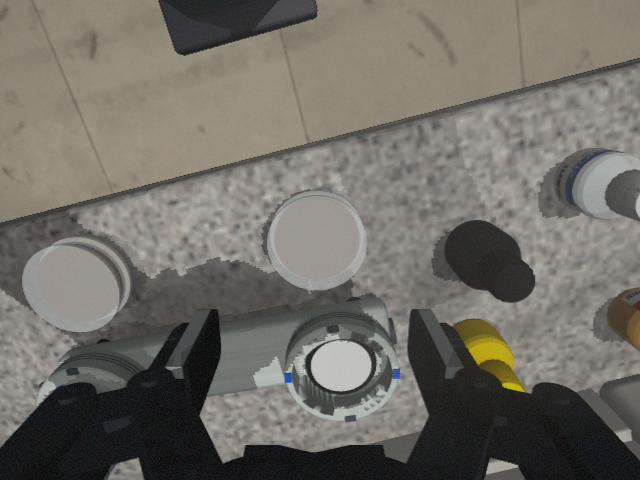

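View pics/s7.png

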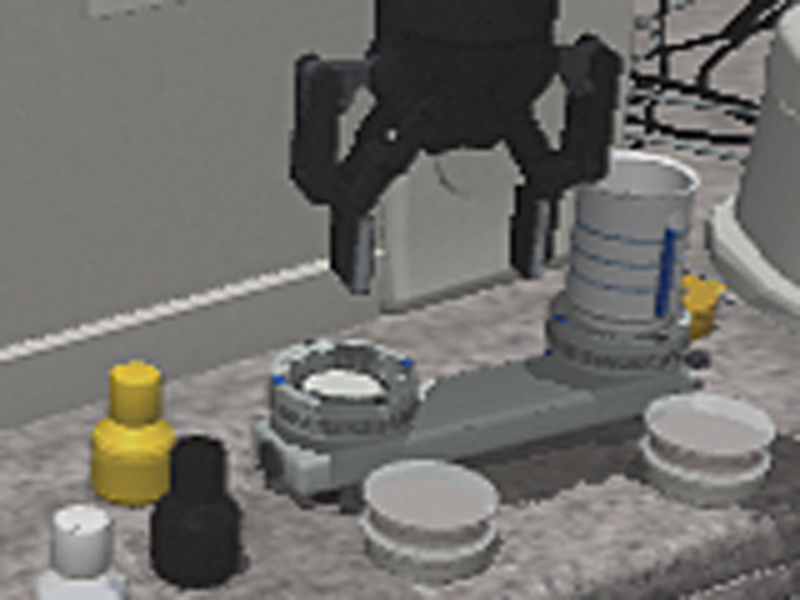

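```bash
python3 -m inch '[{"tx":0.05,"ty":-0.01,"tz":-0.01,"turn":0,"hand":80},{"tx":0.1,"ty":-0.02,"tz":-0.01,"turn":0,"hand":80},{"tx":0.145,"ty":-0.03,"tz":-0.01,"turn":0,"hand":80},{"tx":0.171,"ty":-0.035,"tz":0,"turn":0,"hand":80},{"tx":0.171,"ty":-0.035,"tz":0,"turn":0,"hand":80},{"tx":0.171,"ty":-0.035,"tz":0,"turn":0,"hand":80}]'; python3 - <<'E'
from cell import *
from h import *
to(.450,.278,.014)
c=read_camera('wrist');cv2.imwrite('pics/w6.png',c['image']);np.save('pics/w6.npy',c,allow_pickle=True)
print(proj(c,[.45,.278,.062]))
E
```

```text
time: 6.85
tool_pos: [0.4514, 0.2763, 0.1158]
ee_rot: [2.479, 1.929, -0.003]
wrist_force: [0.5, -0.3, 0.3]
opening: 0.0687
t 6.85 pos [0.4514 0.2763 0.1158] az 75.8 tilt z [-0.001 -0.002 -1.   ] shift [ 0.0014 -0.0018  0.1018] dist 0.102 open 0.0687 F [ 0.5 -0.3  0.3] q7 0.78
(np.float64(314.7248090187467), np.float64(262.6318044442635))
```

View pics/w6.png

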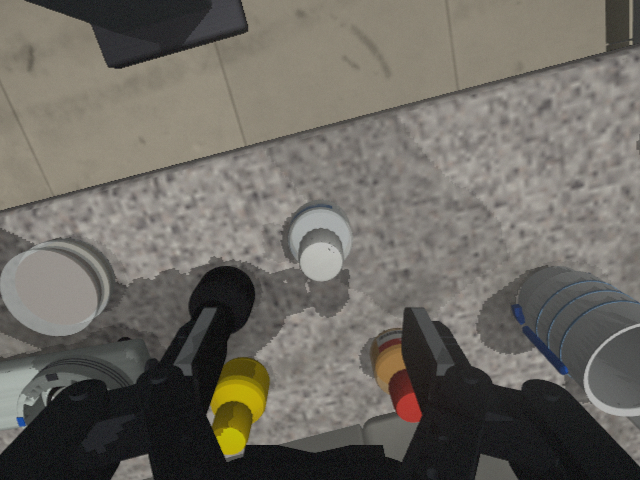

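```bash
python3 -m inch '[{"tx":0.001,"ty":-0.001,"tz":0.05,"turn":0,"hand":80},{"tx":0.001,"ty":-0.001,"tz":0.09,"turn":0,"hand":80},{"tx":0.001,"ty":-0.001,"tz":0.101,"turn":0,"hand":80},{"tx":0.001,"ty":-0.001,"tz":0.101,"turn":0,"hand":60},{"tx":0.001,"ty":-0.001,"tz":0.101,"turn":0,"hand":40},{"tx":0.001,"ty":-0.001,"tz":0.101,"turn":0,"hand":30},{"tx":0.001,"ty":-0.001,"tz":0.101,"turn":0,"hand":30},{"tx":0.001,"ty":-0.001,"tz":0.101,"turn":0,"hand":30},{"tx":0.001,"ty":-0.001,"tz":0.05,"turn":0,"hand":30},{"tx":0.001,"ty":-0.001,"tz":0,"turn":0,"hand":30}]' 30; python3 - <<'E'
from cell import *
from h import *
to(.440,.0252,.13)
c=read_camera('wrist');cv2.imwrite('pics/w7.png',c['image']);np.save('pics/w7.npy',c,allow_pickle=True)
t=read_camera('top');cv2.imwrite('pics/t6.png',t['image'][180:330,120:480])
E
```

```text
time: 8.15
tool_pos: [0.4502, 0.2791, 0.117]
ee_rot: [2.478, 1.931, -0.002]
wrist_force: [2.3, 1.0, -1.1]
opening: 0.0369
t 8.15 pos [0.4502 0.2791 0.117 ] az 75.9 tilt z [-0.001 -0.001 -1.   ] shift [-0.2487  0.052  -0.0127] dist 0.254 open 0.0369 F [ 2.3  1.  -1.1] q7 0.78
```

View pics/w7.png

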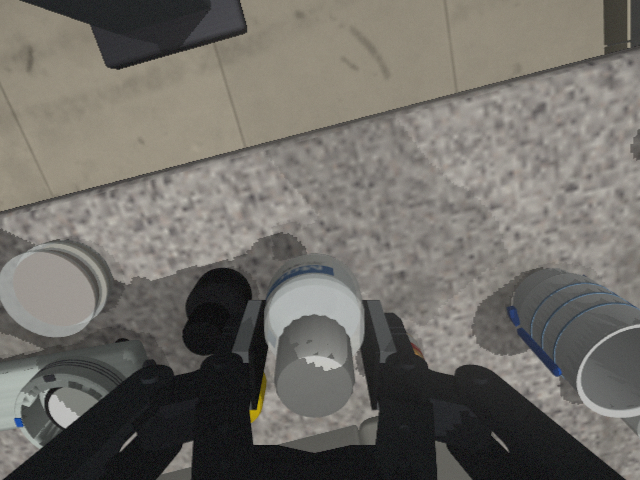

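View pics/t6.png

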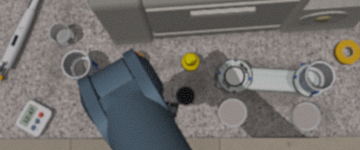

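```bash
python3 -m inch '[{"tx":-0.04,"ty":0.008,"tz":-0.005,"turn":0,"hand":30},{"tx":-0.09,"ty":0.019,"tz":-0.005,"turn":0,"hand":30},{"tx":-0.14,"ty":0.03,"tz":-0.005,"turn":0,"hand":30},{"tx":-0.19,"ty":0.04,"tz":0,"turn":0,"hand":30},{"tx":-0.23,"ty":0.048,"tz":0,"turn":0,"hand":30},{"tx":-0.249,"ty":0.052,"tz":0,"turn":0,"hand":30},{"tx":-0.249,"ty":0.052,"tz":0.02,"turn":0,"hand":30},{"tx":-0.249,"ty":0.052,"tz":0.02,"turn":0,"hand":30}]'; python3 - <<'E'
from cell import *
from h import *
to(.440,.0252,.016)
c=read_camera('wrist');cv2.imwrite('pics/w8.png',c['image']);np.save('pics/w8.npy',c,allow_pickle=True)
E
```

```text
time: 9.25
tool_pos: [0.4385, 0.0247, 0.0949]
ee_rot: [-2.477, -1.929, 0.006]
wrist_force: [0.3, 0.3, -0.8]
opening: 0.0369
t 9.25 pos [0.4385 0.0247 0.0949] az 75.8 tilt z [-0.004 -0.001 -1.   ] shift [0.001  0.0017 0.0788] dist 0.079 open 0.0369 F [ 0.3  0.3 -0.8] q7 1.27
```

View pics/w8.png

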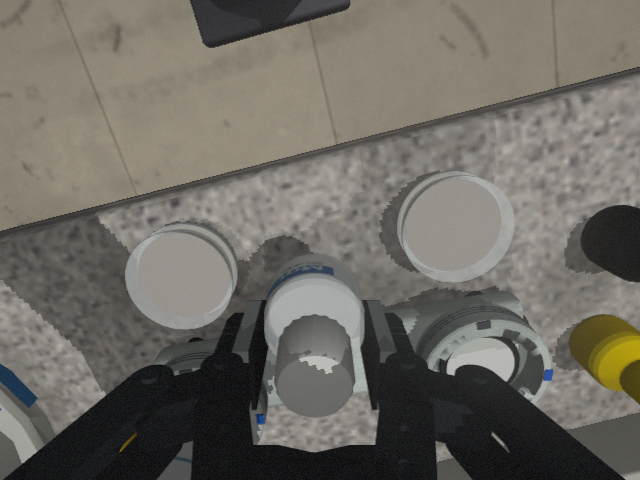

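```bash
python3 -m inch '[{"tx":0.001,"ty":0.001,"tz":0.04,"turn":0,"hand":30},{"tx":0.001,"ty":0.001,"tz":0.07,"turn":0,"hand":30},{"tx":0.001,"ty":0.001,"tz":0.079,"turn":0,"hand":30},{"tx":0.001,"ty":0.001,"tz":0.08,"turn":0,"hand":30},{"tx":0.001,"ty":0.001,"tz":0.08,"turn":0,"hand":50},{"tx":0.001,"ty":0.001,"tz":0.08,"turn":0,"hand":60},{"tx":0.001,"ty":0.001,"tz":0.08,"turn":0,"hand":60},{"tx":0.001,"ty":0.001,"tz":0.03,"turn":0,"hand":60},{"tx":0.001,"ty":0.001,"tz":-0.02,"turn":0,"hand":60},{"tx":0.001,"ty":0.001,"tz":-0.06,"turn":0,"hand":80}]'; python3 - <<'E'
from cell import *
from h import *
to(.5385,.425,.16,13)
c=read_camera('wrist');cv2.imwrite('pics/w9.png',c['image']);np.save('pics/w9.npy',c,allow_pickle=True)
E
```

```text
time: 10.55
tool_pos: [0.4421, 0.0259, 0.1583]
ee_rot: [2.478, 1.931, 0.002]
wrist_force: [1.3, 0.7, 0.6]
opening: 0.0674
t 10.55 pos [0.4421 0.0259 0.1583] az 75.8 tilt z [ 0.002  0.001 -1.   ] shift [ 0.4106 -0.0041 -0.0014] dist 0.411 open 0.0674 F [1.3 0.7 0.6] q7 1.21
turn 1.097
```

View pics/w9.png

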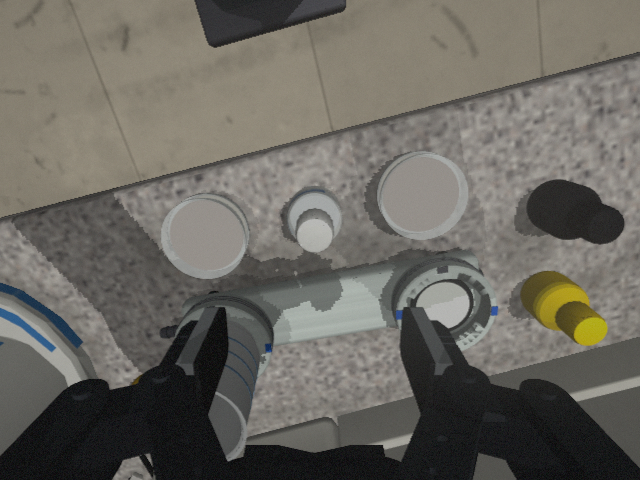

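```bash
python3 -m inch '[{"tx":0.05,"ty":0,"tz":-0.02,"turn":0.16,"hand":100},{"tx":0.1,"ty":0,"tz":-0.05,"turn":0.32,"hand":100},{"tx":0.15,"ty":0,"tz":-0.06,"turn":0.48,"hand":100},{"tx":0.2,"ty":-0.001,"tz":-0.06,"turn":0.64,"hand":100},{"tx":0.25,"ty":-0.002,"tz":-0.06,"turn":0.8,"hand":100},{"tx":0.3,"ty":-0.003,"tz":-0.06,"turn":0.96,"hand":100},{"tx":0.35,"ty":-0.004,"tz":-0.06,"turn":1.1,"hand":100},{"tx":0.39,"ty":-0.004,"tz":-0.06,"turn":1.1,"hand":100},{"tx":0.411,"ty":-0.004,"tz":-0.06,"turn":1.1,"hand":100},{"tx":0.411,"ty":-0.004,"tz":-0.06,"turn":1.1,"hand":100}]' 60; python3 -m inch '[{"tx":0,"ty":0,"tz":0,"turn":0,"hand":100},{"tx":0,"ty":0,"tz":0,"turn":0,"hand":100},{"tx":0,"ty":0,"tz":0,"turn":0,"hand":100},{"tx":0,"ty":0,"tz":0,"turn":0,"hand":100}]'; python3 - <<'E'
from cell import *
from h import *
to(.5385,.425,.16,13)
c=read_camera('wrist');cv2.imwrite('pics/w10.png',c['image']);np.save('pics/w10.npy',c,allow_pickle=True)
p=[.5385,.425,.085];print(proj(c,p))
p[2]=0;print(proj(c,p));s=read_state();print(proj(c,s['tool_pos']),c['xyz'])
t=read_camera('top');cv2.imwrite('pics/t7.png',t['image']);np.save('pics/top7.npy',t,allow_pickle=True)
E
```

```text
time: 11.85
tool_pos: [0.5371, 0.4276, 0.2152]
ee_rot: [-3.121, -0.357, 0.002]
wrist_force: [-0.5, 0.1, -1.0]
opening: 0.0854
time: 12.35
tool_pos: [0.5384, 0.4248, 0.2165]
ee_rot: [-3.122, -0.35, -0.0]
wrist_force: [0.5, -0.4, -0.5]
opening: 0.0855
t 12.35 pos [0.5384 0.4248 0.2165] az 12.8 tilt z [ 0.  0. -1.] shift [ 0.0002 -0.0001  0.0565] dist 0.057 open 0.0855 F [ 0.5 -0.4 -0.5] q7 -0.39
turn -0.004
(np.float64(313.20056277272033), np.float64(224.58326119236642))
(np.float64(313.2735804564751), np.float64(197.64323405883061))
(np.float64(312.43078308702763), np.float64(318.7070314861478)) [0.52027217 0.50640273 0.35927646]
```

View pics/w10.png

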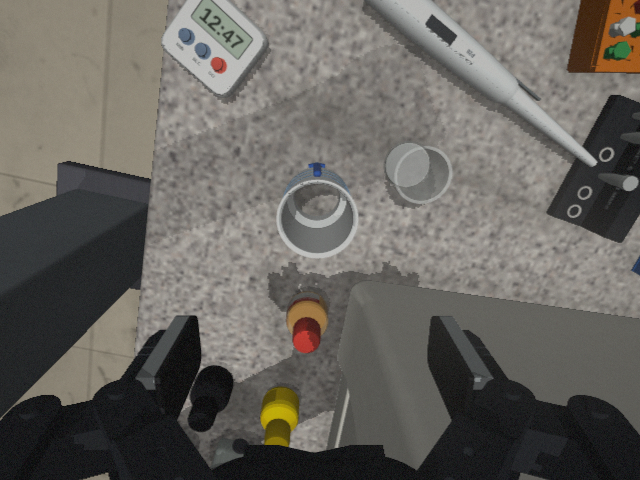

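View pics/t7.png

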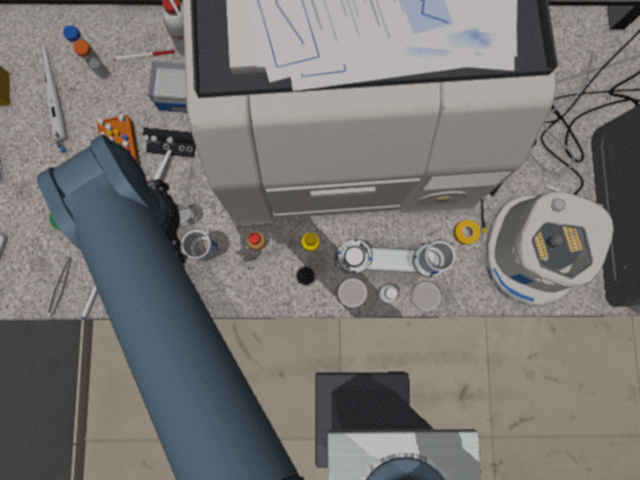

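```bash
python3 - <<'E'
from cell import *
from h import *
s=np.load('pics/scene1.npy',allow_pickle=True).item();t=np.load('pics/top.npy',allow_pickle=True).item();w=np.load('pics/w10.npy',allow_pickle=True).item()
print('scene',onz(s,222.7,272.2,.085),'top',onz(t,196.6,244.3,.085))
crop(w['image'],260,140,480,270,3.6,'pics/w10c.png')
g=w['image'].min(2)
m=(g>165).astype(np.uint8)[160:270,260:375]
cs=max(cv2.findContours(m,cv2.RETR_EXTERNAL,cv2.CHAIN_APPROX_NONE)[0],key=cv2.contourArea)
print('bbox',cv2.boundingRect(cs),cv2.fitEllipse(cs))
e=cv2.fitEllipse(cs);print('wrist',onz(w,e[0][0]+260,e[0][1]+160,.085),onz(w,e[0][0]+260-4,e[0][1]+160,.085))
t=read_camera('top');crop(t['image'],330,230,450,320,6,'pics/t8.png')
E
```

```text
scene [0.53216152 0.42931834 0.085     ] top [0.5397383 0.4254624 0.085    ]
bbox (17, 20, 82, 78) ((56.884246826171875, 57.96439743041992), (75.2951889038086, 78.91521453857422), 88.21891784667969)
wrist [0.53997187 0.43039065 0.085     ] [0.53719002 0.42975927 0.085     ]
```

View pics/w10c.png

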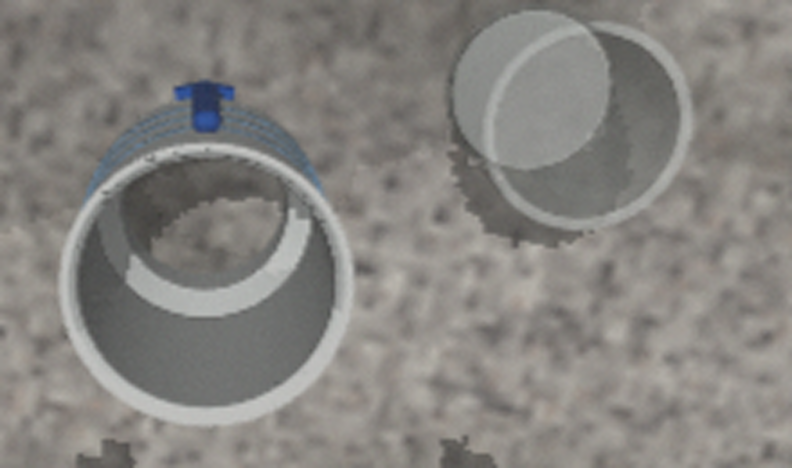

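View pics/t8.png

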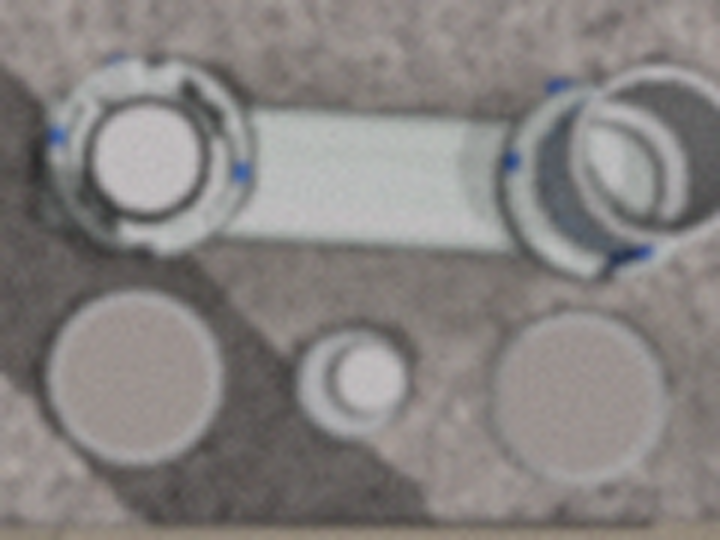

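```bash
python3 - <<'E'
from h import *
t=np.load('pics/top7.npy',allow_pickle=True).item()
print('dish',onz(t,352.7,292.7,.03),'bottle',onz(t,389.2,293.8,.044),'df',onz(t,330+580/6,230+396/6,.03))
for f in('w5','w9'):
    w=np.load(f'pics/{f}.npy',allow_pickle=True).item();im=w['image'].astype(int);b,g,r=[im[...,i] for i in range(3)]
    m=((b-r>60)&(b-g>40)).astype(np.uint8)
    n,l,st,ce=cv2.connectedComponentsWithStats(m)
    for k in range(1,n):
        if st[k,4]>=20: print(f,st[k,4],ce[k].round(1),onz(w,ce[k][0],ce[k][1],.056).round(4))
E
```

```text
dish [0.44233658 0.10355821 0.03      ] bottle [0.43916177 0.02794904 0.044     ] df [ 0.43465366 -0.05438206  0.03      ]
w5 68 [396.  373.5] [0.5254 0.1343 0.056 ]
w5 69 [287.6 377.4] [0.5123 0.0698 0.056 ]
w9 48 [494.  310.5] [0.5254 0.1343 0.056 ]
w9 396 [ 25.4 327.4] [ 0.4582 -0.1857  0.056 ]
w9 47 [398.4 314.4] [0.5122 0.0697 0.056 ]
w9 23 [268.2 348.3] [ 0.5164 -0.0255  0.056 ]
```

```bash
python3 -m inch '[{"tx":0.001,"ty":-0.003,"tz":0.05,"turn":0,"hand":82},{"tx":0.001,"ty":-0.003,"tz":0.09,"turn":0,"hand":82},{"tx":0.001,"ty":-0.003,"tz":0.12,"turn":0,"hand":82},{"tx":0.001,"ty":-0.003,"tz":0.145,"turn":0,"hand":82},{"tx":0.001,"ty":-0.003,"tz":0.165,"turn":0,"hand":82},{"tx":0.001,"ty":-0.003,"tz":0.172,"turn":0,"hand":82},{"tx":0.001,"ty":-0.003,"tz":0.172,"turn":0,"hand":82}]' 60; python3 - <<'E'
from cell import *
from h import *
to(.539,.428,.044,13)
c=read_camera('wrist');cv2.imwrite('pics/w11.png',c['image']);np.save('pics/w11.npy',c,allow_pickle=True)
c=read_camera('scene');crop(c['image'],180,200,300,320,5,'pics/s11.png')
E
```

```text
time: 13.38
tool_pos: [0.5386, 0.4286, 0.0442]
ee_rot: [3.122, 0.351, -0.0]
wrist_force: [-0.5, 0.4, 0.3]
opening: 0.0699
t 13.38 pos [0.5386 0.4286 0.0442] az 12.8 tilt z [-0. -0. -1.] shift [0.0002 0.0007 0.0002] dist 0.001 open 0.0699 F [-0.5  0.4  0.3] q7 -0.34
turn -0.003
```

View pics/w11.png

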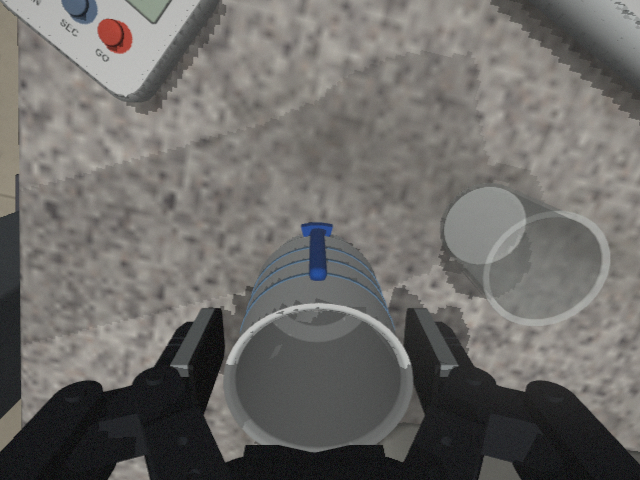

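View pics/s11.png

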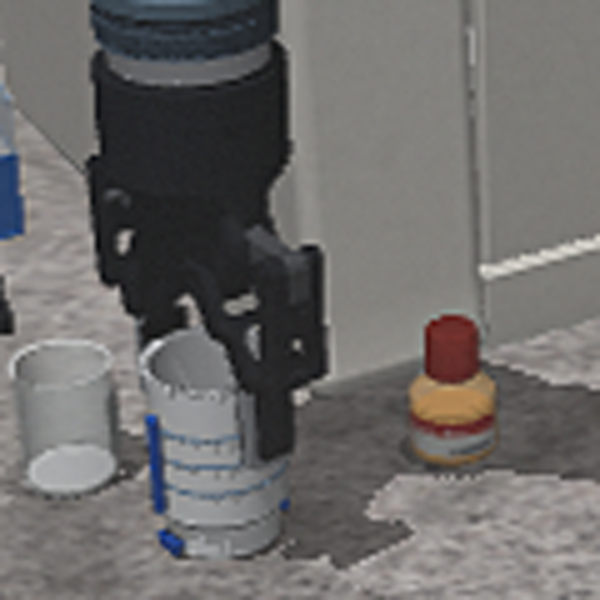

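```bash
python3 - <<'E'
from h import *
w=np.load('pics/w11.npy',allow_pickle=True).item()
g=w['image'].min(2);print(proj(w,[.5386,.4286,.085]),'rim',onz(w,318,376,.085),onz(w,318,304,.085),onz(w,318,452,.085))
E
python3 -m inch '[{"tx":0,"ty":0,"tz":0,"turn":0,"hand":65},{"tx":0,"ty":0,"tz":0,"turn":0,"hand":55},{"tx":0,"ty":0,"tz":0,"turn":0,"hand":45},{"tx":0,"ty":0,"tz":0,"turn":0,"hand":45},{"tx":0,"ty":0,"tz":0,"turn":0,"hand":45},{"tx":0,"ty":0,"tz":0,"turn":0,"hand":45}]' 70
python3 - <<'E'
from cell import *
from h import *
to(.539,.428,.044,13)
c=read_camera('wrist');cv2.imwrite('pics/w12.png',c['image']);np.save('pics/w12.npy',c,allow_pickle=True)
E
```

```text
(np.float64(312.1150108273229), np.float64(387.3689723808926)) rim [0.539424   0.43309917 0.085     ] [0.53386983 0.45708859 0.085     ] [0.54618927 0.40387879 0.085     ]
time: 14.22
tool_pos: [0.5397, 0.4294, 0.046]
ee_rot: [-3.12, -0.351, -0.004]
wrist_force: [0.6, -0.1, 5.0]
opening: 0.0553
t 14.22 pos [0.5397 0.4294 0.046 ] az 12.8 tilt z [ 0.002  0.002 -1.   ] shift [-0.001   0.0012  0.002 ] dist 0.003 open 0.0553 F [ 0.6 -0.1  5. ] q7 -0.34
turn -0.003
```

View pics/w12.png

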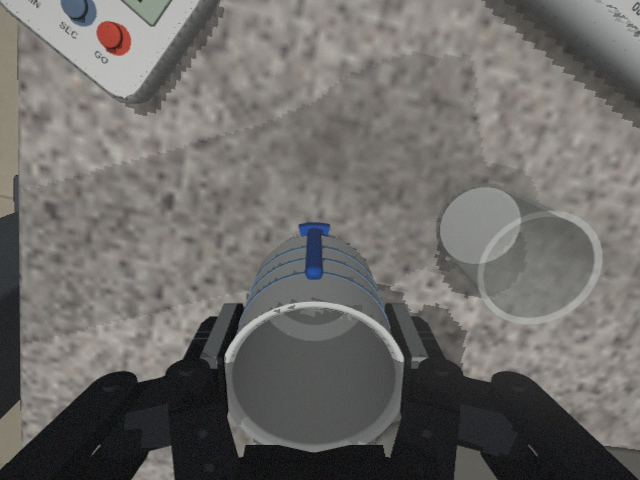

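```bash
python3 - <<'E'
from h import *
t=np.load('pics/top7.npy',allow_pickle=True).item()
print(proj(t,[.653,.334,0]),proj(t,[.662,-.104,0]))
for z in(0,.1,.2,.3): print(z,onz(t,350,212,z).round(3),onz(t,350,180,z).round(3),onz(t,350,90,z).round(3))
s=np.load('pics/scene1.npy',allow_pickle=True).item()
E
```

```text
(np.float64(247.94862410116792), np.float64(199.76508748868937)) (np.float64(441.34039094885634), np.float64(195.55385779897748))
0 [0.624 0.104 0.   ] [0.699 0.103 0.   ] [0.916 0.1   0.   ]
0.1 [0.603 0.113 0.1  ] [0.67  0.112 0.1  ] [0.867 0.109 0.1  ]
0.2 [0.582 0.121 0.2  ] [0.642 0.12  0.2  ] [0.817 0.118 0.2  ]
0.3 [0.561 0.13  0.3  ] [0.613 0.129 0.3  ] [0.768 0.127 0.3  ]
```

```bash
python3 -m inch '[{"tx":0,"ty":0,"tz":-0.05,"turn":0,"hand":45},{"tx":0,"ty":0,"tz":-0.1,"turn":0,"hand":45},{"tx":-0.006,"ty":0.02,"tz":-0.145,"turn":0,"hand":45},{"tx":-0.02,"ty":0.06,"tz":-0.156,"turn":0.06,"hand":45},{"tx":-0.035,"ty":0.108,"tz":-0.156,"turn":0.12,"hand":45},{"tx":-0.05,"ty":0.156,"tz":-0.156,"turn":0.2,"hand":45},{"tx":-0.067,"ty":0.206,"tz":-0.156,"turn":0.3,"hand":45},{"tx":-0.083,"ty":0.256,"tz":-0.156,"turn":0.38,"hand":45},{"tx":-0.1,"ty":0.306,"tz":-0.156,"turn":0.422,"hand":45},{"tx":-0.115,"ty":0.354,"tz":-0.156,"turn":0.422,"hand":45}]' 70;python3 - <<'E'
from cell import *
from h import *
to(.501,.014,.20,-11.4)
E
```

```text
time: 15.52
tool_pos: [0.5036, 0.0559, 0.1995]
ee_rot: [3.126, -0.311, -0.003]
wrist_force: [1.3, -0.5, -1.1]
opening: 0.0545
t 15.53 pos [0.5036 0.0559 0.1995] az -11.4 tilt z [-0.002 -0.    -1.   ] shift [ 0.0057  0.0416 -0.0005] dist 0.042 open 0.0545 F [ 1.3 -0.5 -1.1] q7 -0.3
turn 0.0
```

```bash
python3 -m inch '[{"tx":0.003,"ty":0.02,"tz":0,"turn":0,"hand":45},{"tx":0.006,"ty":0.042,"tz":0,"turn":0,"hand":45},{"tx":0.006,"ty":0.042,"tz":0,"turn":0,"hand":45},{"tx":0.006,"ty":0.042,"tz":0,"turn":0,"hand":45},{"tx":0.006,"ty":0.042,"tz":0,"turn":0,"hand":45},{"tx":0.006,"ty":0.042,"tz":0,"turn":0,"hand":45}]' 70;python3 - <<'E'
from cell import *
from h import *
to(.501,.014,.20,-11.4)
c=read_camera('wrist');cv2.imwrite('pics/w13.png',c['image']);np.save('pics/w13.npy',c,allow_pickle=True)
w=c;im=w['image'].astype(int);b,g,r=[im[...,i] for i in range(3)]
m=((b-r>60)&(b-g>40)).astype(np.uint8)
n,l,st,ce=cv2.connectedComponentsWithStats(m)
for k in range(1,n):
    if st[k,4]>=20: print(st[k].tolist(),ce[k].round(1),onz(w,ce[k][0],ce[k][1],.056).round(4))
E
```

```text
time: 16.27
tool_pos: [0.5027, 0.0166, 0.2002]
ee_rot: [3.126, -0.307, -0.0]
wrist_force: [-0.4, 0.1, -1.0]
opening: 0.055
t 16.27 pos [0.5027 0.0166 0.2002] az -11.2 tilt z [-0. -0. -1.] shift [-0.0012  0.0029  0.0002] dist 0.003 open 0.055 F [-0.4  0.1 -1. ] q7 -0.22
turn 0.003
[307, 40, 11, 7, 70] [311.6  42.9] [0.5249 0.1344 0.056 ]
[307, 144, 10, 6, 54] [311.7 146.4] [0.512  0.0697 0.056 ]
[299, 225, 27, 10, 131] [308.  228.3] [0.4974 0.0111 0.056 ]
[306, 266, 16, 13, 188] [313.4 272.1] [ 0.4944 -0.025   0.056 ]
[378, 268, 4, 22, 55] [379.5 277.9] [ 0.5444 -0.0399  0.056 ]
```

View pics/w13.png

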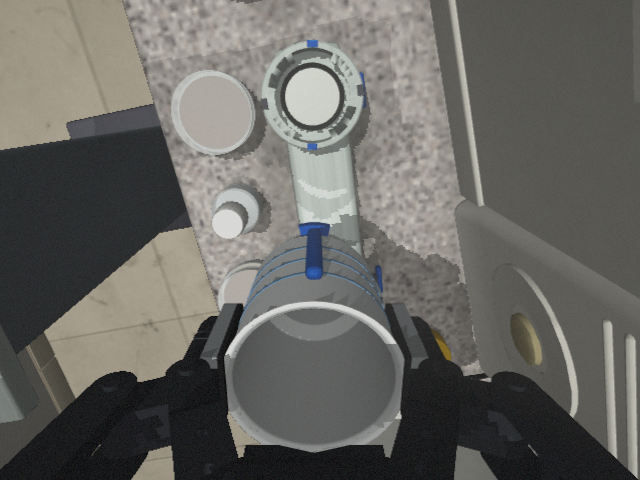

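```bash
python3 - <<'E'
from h import *
w=np.load('pics/w13.npy',allow_pickle=True).item()
T=np.array([.5027,.0166,.2002]);a=np.radians(-11.2);Y=np.array([np.sin(a),-np.cos(a),0])
for n,ty,z in [('rim c',0,.041),('rim near',-.0295,.041),('rib top',-.0325,.024),('rib bot',-.0325,-.022),('lug',-.029,-.0385),('ring',-.087,-.1442),('ring',-.087-.033,-.1442),('ring',-.087+.033,-.1442)]:
    print(n,np.round(proj(w,T+ty*Y+[0,0,z]),1))
crop(w['image'],200,200,430,470,2.2,'pics/w13c.png')
E
```

```text
rim c [313.1 388.4]
rim near [313.  302.8]
rib top [313.1 269.4]
rib bot [313.2 227. ]
lug [313.3 223.7]
ring [313.4  96.6]
ring [313.3  42.8]
ring [313.4 146.3]
```

View pics/w13c.png

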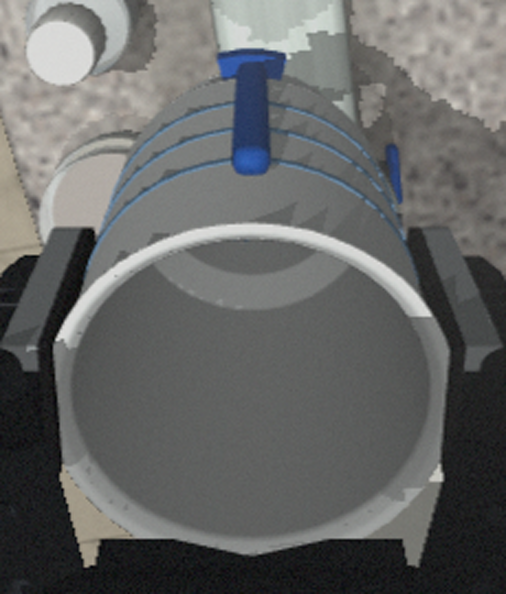

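```bash
python3 -m inch '[{"tx":0,"ty":-0.04,"tz":0,"turn":0,"hand":45},{"tx":-0.002,"ty":-0.075,"tz":0.03,"turn":0,"hand":45},{"tx":-0.002,"ty":-0.087,"tz":0.06,"turn":0,"hand":45},{"tx":-0.002,"ty":-0.087,"tz":0.075,"turn":0,"hand":45},{"tx":-0.002,"ty":-0.087,"tz":0.075,"turn":0,"hand":45},{"tx":-0.002,"ty":-0.087,"tz":0.075,"turn":0,"hand":45},{"tx":-0.002,"ty":-0.087,"tz":0.075,"turn":0,"hand":45},{"tx":-0.002,"ty":-0.087,"tz":0.075,"turn":0,"hand":45},{"tx":-0.002,"ty":-0.087,"tz":0.075,"turn":0,"hand":45},{"tx":-0.002,"ty":-0.087,"tz":0.075,"turn":0,"hand":45}]' 70;python3 - <<'E'
from cell import *
from h import *
to(.5179,.1023,.116,-11.3)
c=read_camera('wrist');cv2.imwrite('pics/w14.png',c['image']);np.save('pics/w14.npy',c,allow_pickle=True)
c=read_camera('scene');crop(c['image'],300,150,460,290,5,'pics/s14.png')
to(.5179,.1023,.116,-11.3)
E
```

```text
time: 17.58
tool_pos: [0.5179, 0.1012, 0.1254]
ee_rot: [-3.126, 0.31, -0.0]
wrist_force: [-0.7, -1.3, -1.2]
opening: 0.0551
t 17.57 pos [0.5179 0.1012 0.1254] az -11.3 tilt z [ 0.  0. -1.] shift [-0.0002 -0.0011  0.0094] dist 0.009 open 0.0551 F [-0.7 -1.3 -1.2] q7 -0.3
turn -0.001
t 17.68 pos [0.5178 0.1013 0.1253] az -11.3 tilt z [-0.  0. -1.] shift [-0.0001 -0.0011  0.0093] dist 0.009 open 0.0547 F [ 1.2  0.6 -1.5] q7 -0.3
turn -0.001
```

View pics/w14.png

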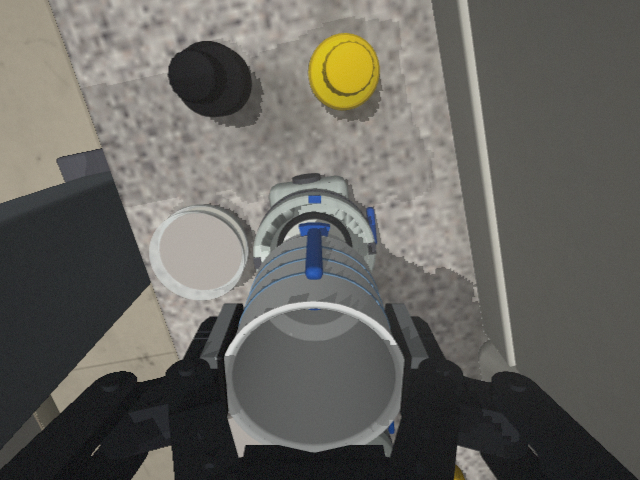

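View pics/s14.png

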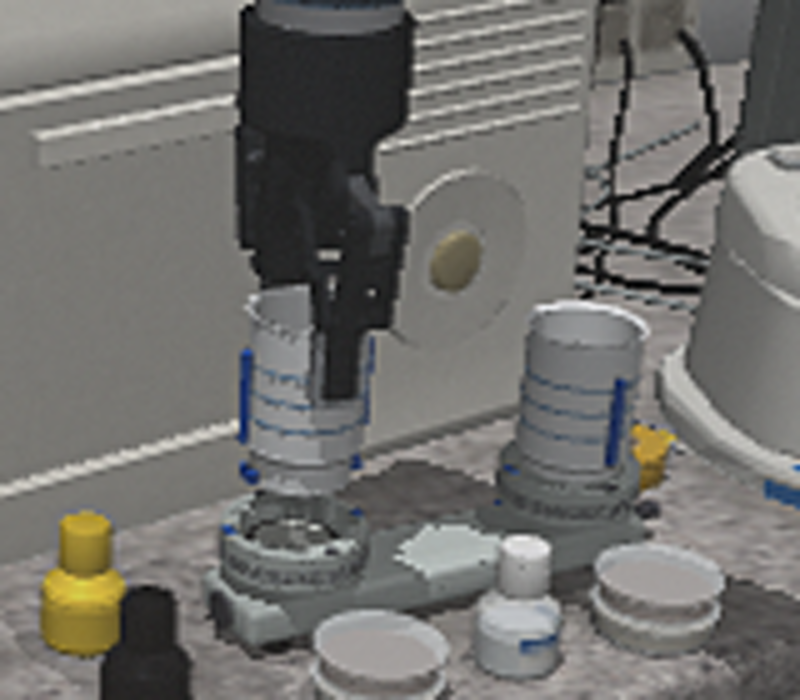

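```bash
python3 -m inch '[{"tx":0,"ty":-0.001,"tz":0.01,"turn":0,"hand":45},{"tx":0,"ty":-0.001,"tz":0.018,"turn":0,"hand":45},{"tx":0,"ty":-0.001,"tz":0.022,"turn":0,"hand":45},{"tx":0,"ty":-0.001,"tz":0.025,"turn":0,"hand":45},{"tx":0,"ty":-0.001,"tz":0.027,"turn":0,"hand":45},{"tx":0,"ty":-0.001,"tz":0.029,"turn":0,"hand":45},{"tx":0,"ty":-0.001,"tz":0.03,"turn":0,"hand":45},{"tx":0,"ty":-0.001,"tz":0.03,"turn":0,"hand":45}]' 70;python3 - <<'E'
from cell import *
from h import *
to(.5179,.1023,.0865,-11.3)
c=read_camera('wrist');cv2.imwrite('pics/w15.png',c['image'])
c=read_camera('scene');crop(c['image'],300,150,460,290,5,'pics/s15.png')
to(.5179,.1023,.0865,-11.3)
E
```

```text
time: 18.68
tool_pos: [0.5181, 0.1022, 0.0953]
ee_rot: [-3.126, 0.31, -0.0]
wrist_force: [0.5, -0.5, -1.3]
opening: 0.055
t 18.68 pos [0.5181 0.1022 0.0953] az -11.3 tilt z [ 0.  0. -1.] shift [-0.0002 -0.0001  0.0088] dist 0.009 open 0.055 F [ 0.5 -0.5 -1.3] q7 -0.27
turn -0.001
t 18.77 pos [0.5181 0.1022 0.0954] az -11.3 tilt z [ 0.  0. -1.] shift [-0.0002 -0.      0.0089] dist 0.009 open 0.0548 F [-0.4 -0.6 -1.3] q7 -0.27
turn -0.001
```

View pics/w15.png

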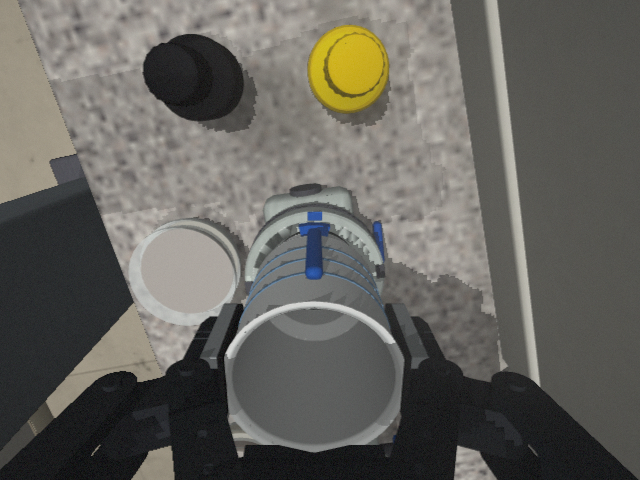

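View pics/s15.png

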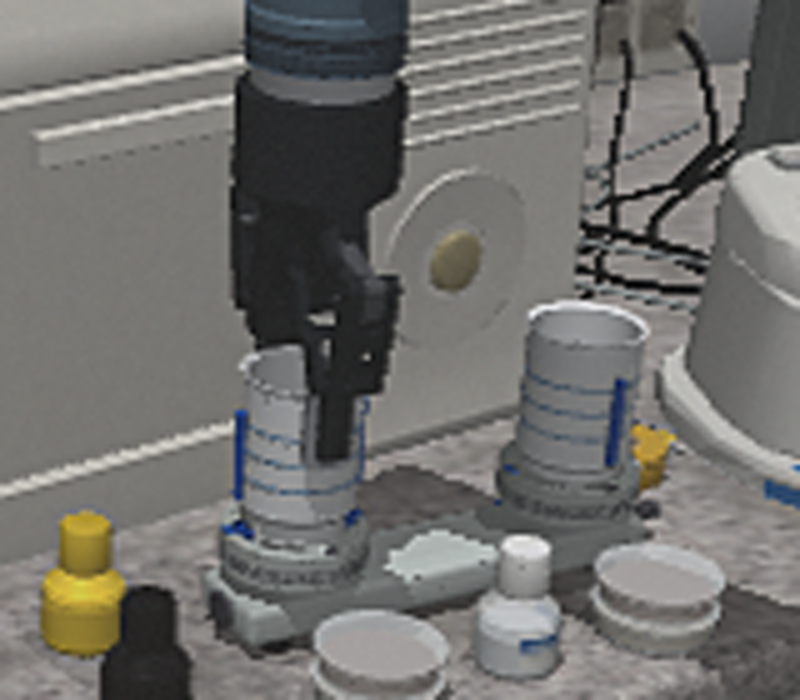

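```bash
python3 -m inch '[{"tx":0,"ty":0,"tz":0.001,"turn":0,"hand":45},{"tx":0,"ty":0,"tz":0.002,"turn":0,"hand":45},{"tx":0,"ty":0,"tz":0.003,"turn":0,"hand":45},{"tx":0,"ty":0,"tz":0.004,"turn":0,"hand":45},{"tx":0,"ty":0,"tz":0.005,"turn":0,"hand":45},{"tx":0,"ty":0,"tz":0.006,"turn":0,"hand":45},{"tx":0,"ty":0,"tz":0.006,"turn":0,"hand":45}]' 70;python3 - <<'E'
from cell import *
from h import *
to(.5179,.1023,.0865,-11.3)
c=read_camera('wrist');crop(c['image'],200,170,440,330,3,'pics/w16.png')
c=read_camera('scene');crop(c['image'],300,180,420,290,6,'pics/s16.png')
E
```

```text
time: 19.65
tool_pos: [0.518, 0.1022, 0.0895]
ee_rot: [-3.126, 0.311, 0.0]
wrist_force: [-1.5, -0.1, 5.5]
opening: 0.0548
t 19.65 pos [0.518  0.1022 0.0895] az -11.3 tilt z [-0.  0. -1.] shift [-0.0002 -0.0001  0.003 ] dist 0.003 open 0.0548 F [-1.5 -0.1  5.5] q7 -0.26
turn -0.001
```

View pics/w16.png

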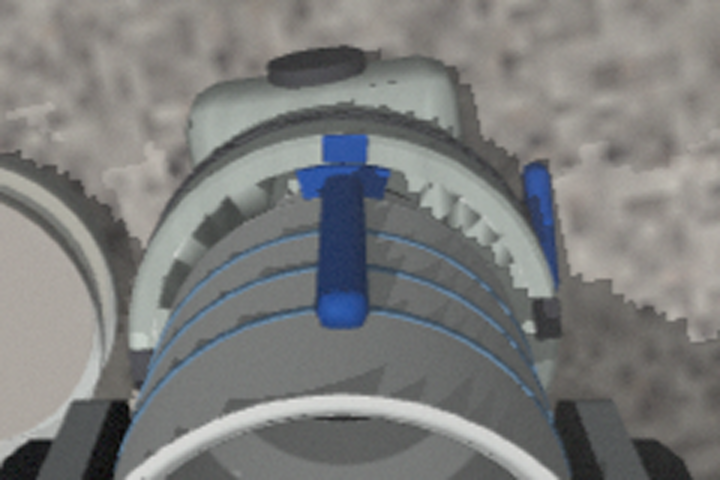

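View pics/s16.png

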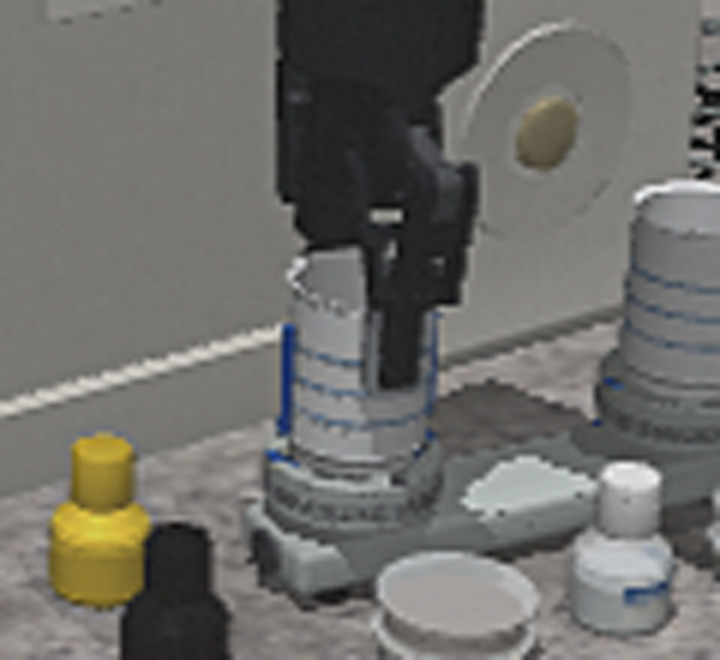

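```bash
python3 -m inch '[{"tx":0,"ty":0,"tz":0.001,"turn":0,"hand":45},{"tx":0,"ty":0,"tz":0.002,"turn":0,"hand":45},{"tx":0,"ty":0,"tz":0.003,"turn":0,"hand":45},{"tx":0,"ty":0,"tz":0.003,"turn":0,"hand":45},{"tx":0,"ty":0,"tz":0.003,"turn":0,"hand":45},{"tx":0,"ty":0,"tz":0.003,"turn":0,"hand":45}]' 80;python3 - <<'E'
from cell import *
from h import *
for i in range(4):
    to(.5179,.1023,.0865,-98.3);read_camera('wrist')
E
```

```text
time: 20.5
tool_pos: [0.5181, 0.1022, 0.0869]
ee_rot: [-3.126, 0.311, 0.001]
wrist_force: [-2.9, -0.7, 6.8]
opening: 0.0549
t 20.5 pos [0.5181 0.1022 0.0869] az -11.4 tilt z [-0.  0. -1.] shift [-0.0002 -0.0001  0.0004] dist 0.0 open 0.0549 F [-2.9 -0.7  6.8] q7 -0.26
turn 1.518
t 20.55 pos [0.518  0.1022 0.0869] az -11.3 tilt z [-0.  0. -1.] shift [-0.0002 -0.0001  0.0004] dist 0.0 open 0.055 F [-3.2 -0.2  7.3] q7 -0.26
turn 1.518
t 20.6 pos [0.5181 0.1022 0.0869] az -11.3 tilt z [-0.  0. -1.] shift [-0.0002 -0.0001  0.0004] dist 0.0 open 0.0549 F [-2.3 -0.5  7.4] q7 -0.26
turn 1.518
t 20.65 pos [0.518  0.1022 0.0869] az -11.4 tilt z [-0.  0. -1.] shift [-0.0002 -0.0001  0.0004] dist 0.0 open 0.055 F [-2.7 -0.2  6.9] q7 -0.26
turn 1.518
```

```bash
python3 -m inch '[{"tx":-0.0005,"ty":0,"tz":0.001,"turn":0,"hand":45},{"tx":-0.0005,"ty":0,"tz":0.0014,"turn":0,"hand":45},{"tx":-0.0005,"ty":0,"tz":0.0014,"turn":0,"hand":45},{"tx":-0.0005,"ty":0,"tz":0.0014,"turn":0,"hand":45}]' 80;python3 - <<'E'
from cell import *
from h import *
for i in range(5):
    to(.5179,.1023,.0865,-98.3);read_camera('wrist')
E
```

```text
time: 21.2
tool_pos: [0.518, 0.1022, 0.0858]
ee_rot: [-3.126, 0.311, -0.001]
wrist_force: [-2.6, -1.3, 8.1]
opening: 0.0549
t 21.2 pos [0.518  0.1022 0.0858] az -11.4 tilt z [ 0.  0. -1.] shift [-0.0001 -0.0001 -0.0007] dist 0.001 open 0.0549 F [-2.6 -1.3  8.1] q7 -0.26
turn 1.517
t 21.25 pos [0.518  0.1022 0.0858] az -11.4 tilt z [ 0.  0. -1.] shift [-0.0001 -0.0001 -0.0007] dist 0.001 open 0.0551 F [-1.9 -2.   8.4] q7 -0.26
turn 1.518
t 21.3 pos [0.518  0.1022 0.0858] az -11.4 tilt z [ 0.  0. -1.] shift [-0.0001 -0.     -0.0007] dist 0.001 open 0.0549 F [-2.6 -0.4  8.9] q7 -0.26
turn 1.518
t 21.35 pos [0.518  0.1022 0.0858] az -11.3 tilt z [ 0.  0. -1.] shift [-0.0001 -0.0001 -0.0007] dist 0.001 open 0.0549 F [-2.5  0.5  8.3] q7 -0.26
turn 1.518
t 21.4 pos [0.518  0.1023 0.0858] az -11.3 tilt z [ 0.  0. -1.] shift [-0.0001 -0.     -0.0007] dist 0.001 open 0.055 F [-2.3 -1.1  8.1] q7 -0.26
turn 1.518
```

```bash
python3 -m inch '[{"tx":0,"ty":0,"tz":0,"turn":0.1,"hand":45},{"tx":0,"ty":0,"tz":0,"turn":0.2,"hand":45},{"tx":0,"ty":0,"tz":0,"turn":0.3,"hand":45},{"tx":0,"ty":0,"tz":0,"turn":0.4,"hand":45},{"tx":0,"ty":0,"tz":0,"turn":0.4,"hand":45}]' 90;python3 - <<'E'
from cell import *
from h import *
to(.5179,.1023,.0858,-98.3);print(read_state()['moment'])
c=read_camera('wrist');crop(c['image'],200,170,440,330,3,'pics/w17.png')
E
```

```text
time: 22.08
tool_pos: [0.5196, 0.1022, 0.0862]
ee_rot: [-3.0, 0.926, -0.006]
wrist_force: [-0.6, -0.6, 8.8]
opening: 0.0547
t 22.07 pos [0.5196 0.1022 0.0862] az -34.3 tilt z [ 0.004  0.    -1.   ] shift [-0.0015  0.0008  0.0004] dist 0.002 open 0.0547 F [-0.6 -0.6  8.8] q7 -0.62
turn 1.117
[-0.20411116  0.39206189  0.00484049]
```

View pics/w17.png

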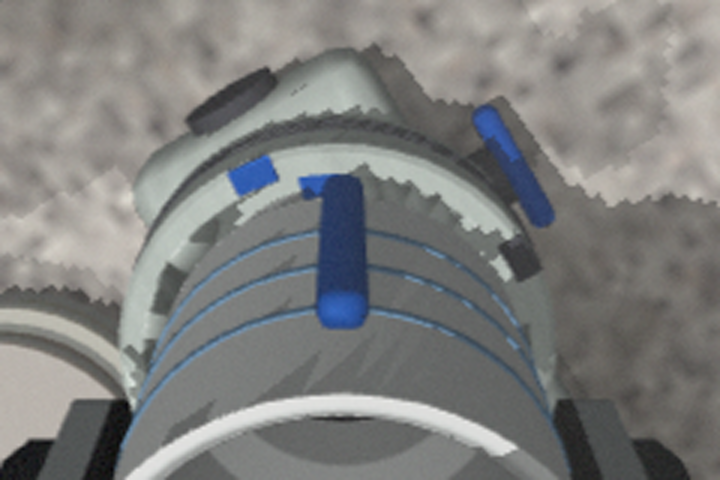

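```bash
python3 -m inch '[{"tx":0,"ty":0,"tz":0,"turn":0.12,"hand":45},{"tx":0,"ty":0,"tz":0,"turn":0.24,"hand":45},{"tx":0,"ty":0,"tz":0,"turn":0.36,"hand":45},{"tx":0,"ty":0,"tz":0,"turn":0.48,"hand":45},{"tx":0,"ty":0,"tz":0,"turn":0.6,"hand":45},{"tx":0,"ty":0,"tz":0,"turn":0.72,"hand":45},{"tx":0,"ty":0,"tz":0,"turn":0.84,"hand":45},{"tx":0,"ty":0,"tz":0,"turn":0.94,"hand":45},{"tx":0,"ty":0,"tz":0,"turn":0.98,"hand":45},{"tx":0,"ty":0,"tz":0,"turn":0.98,"hand":45}]' 90;python3 - <<'E'
from cell import *
from h import *
to(.5179,.1023,.0858,-98.3);print(read_state()['moment'])
c=read_camera('wrist');crop(c['image'],200,170,440,330,3,'pics/w18.png')
E
```

```text
time: 23.38
tool_pos: [0.5199, 0.1021, 0.0863]
ee_rot: [-2.211, 2.228, -0.005]
wrist_force: [-0.4, 0.0, 8.0]
opening: 0.0547
t 23.38 pos [0.5199 0.1021 0.0863] az -90.4 tilt z [ 0.005  0.    -1.   ] shift [-0.0002  0.002   0.0005] dist 0.002 open 0.0547 F [-0.4  0.   8. ] q7 -1.47
turn 0.137
[-0.15253186  0.19510092 -0.05442394]
```

View pics/w18.png

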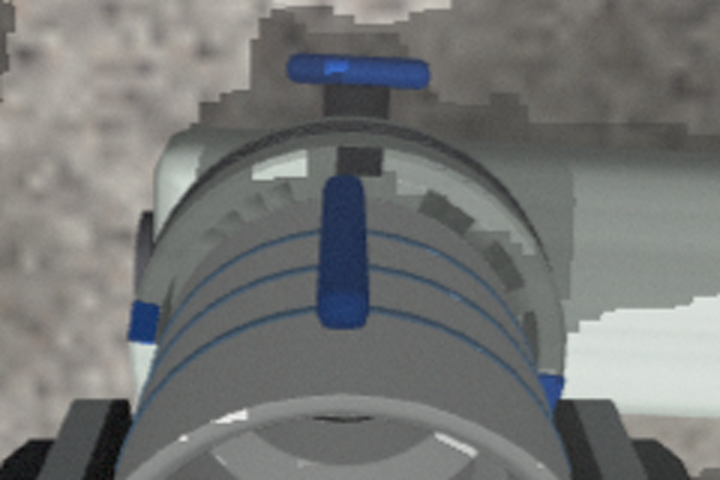

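```bash
python3 -m inch '[{"tx":0,"ty":0,"tz":0,"turn":0.03,"hand":45},{"tx":0,"ty":0,"tz":0,"turn":0.06,"hand":45},{"tx":0,"ty":0,"tz":0,"turn":0.09,"hand":45},{"tx":0,"ty":0,"tz":0,"turn":0.09,"hand":45}]' 90;python3 - <<'E'
from cell import *
from h import *
to(.5179,.1023,.0858,-98.3);print(read_state()['moment'])
c=read_camera('wrist');crop(c['image'],200,170,440,330,3,'pics/w19.png')
E
python3 -m inch '[{"tx":0,"ty":0,"tz":0,"turn":0.02,"hand":45},{"tx":0,"ty":0,"tz":0,"turn":0.04,"hand":45},{"tx":0,"ty":0,"tz":0,"turn":0.05,"hand":45},{"tx":0,"ty":0,"tz":0,"turn":0.05,"hand":45}]' 90;python3 - <<'E'
from cell import *
from h import *
to(.5179,.1023,.0858,-98.3);print(read_state()['moment'])
c=read_camera('wrist');crop(c['image'],200,170,440,330,3,'pics/w20.png')
E
```

```text
time: 23.92
tool_pos: [0.52, 0.1021, 0.0863]
ee_rot: [-2.108, 2.324, -0.005]
wrist_force: [-0.3, -0.1, 7.3]
opening: 0.0547
t 23.93 pos [0.52   0.1021 0.0863] az -95.6 tilt z [ 0.005  0.    -1.   ] shift [-0.      0.0021  0.0005] dist 0.002 open 0.0547 F [-0.3 -0.1  7.3] q7 -1.55
turn 0.047
[-0.12365341  0.22410532 -0.05148281]
time: 24.48
tool_pos: [0.5197, 0.1014, 0.0863]
ee_rot: [-2.051, 2.377, -0.005]
wrist_force: [-0.6, -1.4, 9.1]
opening: 0.0548
t 24.48 pos [0.5197 0.1014 0.0863] az -98.4 tilt z [ 0.004 -0.001 -1.   ] shift [-0.0006  0.002   0.0005] dist 0.002 open 0.0548 F [-0.6 -1.4  9.1] q7 -1.59
turn -0.002
[-0.37321713  0.28524508  0.16460954]
```

View pics/w20.png

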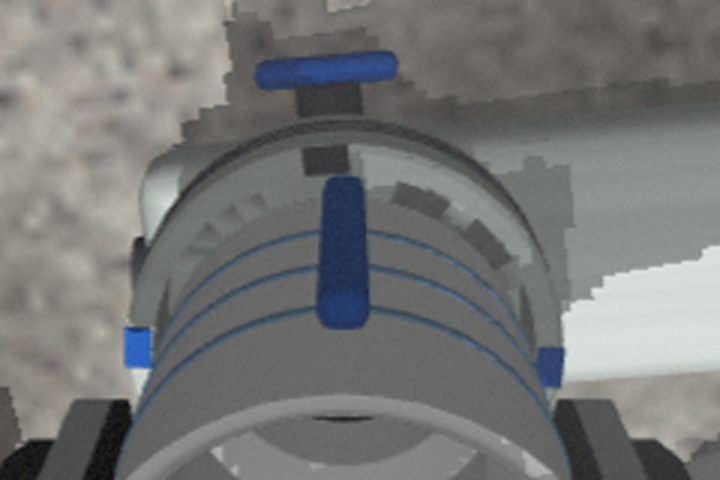

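```bash
python3 -m inch '[{"tx":0,"ty":0,"tz":-0.001,"turn":0,"hand":45},{"tx":0,"ty":0,"tz":-0.002,"turn":0,"hand":45},{"tx":0,"ty":0,"tz":-0.003,"turn":0,"hand":45},{"tx":0,"ty":0,"tz":-0.004,"turn":0,"hand":45},{"tx":0,"ty":0,"tz":-0.004,"turn":0,"hand":45}]' 60;python3 - <<'E'
from cell import *
from h import *
to(.5179,.1023,.0858,-98.3);print(read_state()['moment'])
c=read_camera('wrist');crop(c['image'],200,170,440,330,3,'pics/w21.png')
E
```

```text
time: 25.15
tool_pos: [0.5191, 0.1015, 0.0895]
ee_rot: [-2.05, 2.378, -0.005]
wrist_force: [2.3, -3.1, 4.2]
opening: 0.055
t 25.15 pos [0.5191 0.1015 0.0895] az -98.5 tilt z [ 0.003 -0.001 -1.   ] shift [-0.0007  0.0013  0.0037] dist 0.004 open 0.055 F [ 2.3 -3.1  4.2] q7 -1.59
turn -0.003
[-0.94595612 -0.79714572  0.02042468]
```

View pics/w21.png

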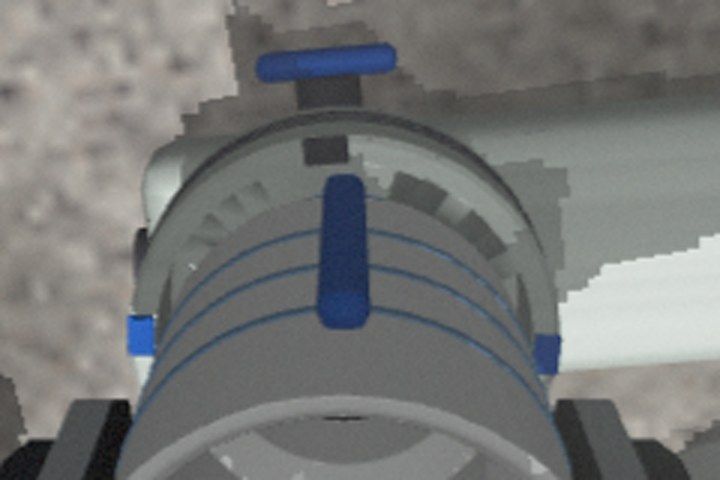

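```bash
python3 -m inch '[{"tx":0,"ty":0,"tz":0,"turn":0,"hand":70},{"tx":0,"ty":0,"tz":0,"turn":0,"hand":85},{"tx":0,"ty":0,"tz":0,"turn":0,"hand":90},{"tx":0,"ty":0,"tz":0,"turn":0,"hand":90},{"tx":0,"ty":0,"tz":0,"turn":0,"hand":90}]' 60;python3 - <<'E'
from cell import *
from h import *
to(.5179,.1023,.0858,-98.3)
c=read_camera('wrist');cv2.imwrite('pics/w22.png',c['image'])
c=read_camera('scene');crop(c['image'],300,150,460,290,5,'pics/s22.png')
E
```

```text
time: 25.82
tool_pos: [0.5173, 0.1025, 0.0887]
ee_rot: [2.052, -2.378, -0.001]
wrist_force: [-0.6, -0.0, 0.1]
opening: 0.0767
t 25.82 pos [0.5173 0.1025 0.0887] az -98.4 tilt z [-0.001  0.    -1.   ] shift [ 0.0001 -0.0006  0.0029] dist 0.003 open 0.0767 F [-0.6 -0.   0.1] q7 -1.59
turn -0.002
```

View pics/w22.png

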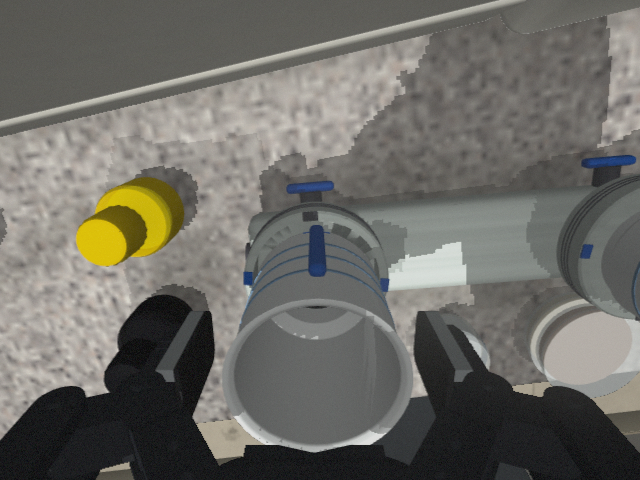

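View pics/s22.png

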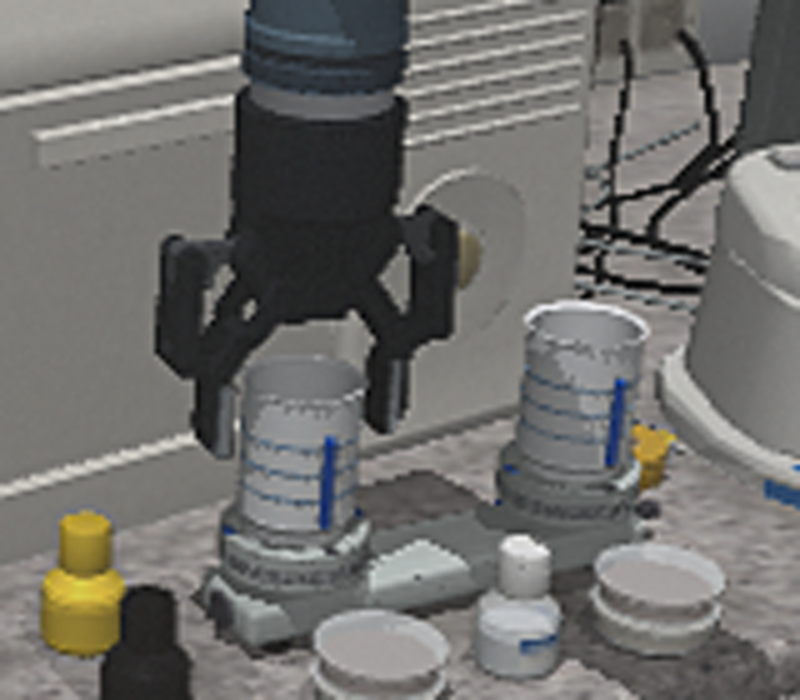

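```bash
python3 -m inch '[{"tx":0,"ty":0,"tz":-0.02,"turn":0,"hand":95},{"tx":0,"ty":0,"tz":-0.05,"turn":0,"hand":95},{"tx":0,"ty":0,"tz":-0.09,"turn":0,"hand":95},{"tx":0,"ty":0,"tz":-0.13,"turn":0,"hand":95},{"tx":0,"ty":0.03,"tz":-0.16,"turn":0,"hand":95},{"tx":0,"ty":0.08,"tz":-0.16,"turn":0,"hand":95},{"tx":0,"ty":0.08,"tz":-0.16,"turn":0,"hand":95},{"tx":0,"ty":0.08,"tz":-0.16,"turn":0,"hand":95},{"tx":0,"ty":0.08,"tz":-0.16,"turn":0,"hand":95},{"tx":0,"ty":0.08,"tz":-0.16,"turn":0,"hand":95}]' 60;python3 - <<'E'
from cell import *
from h import *
to(.5179,.1023,.0858,-98.3)
c=read_camera('wrist');cv2.imwrite('pics/w23.png',c['image']);np.save('pics/w23.npy',c,allow_pickle=True)
c=read_camera('scene');crop(c['image'],300,170,460,290,5,'pics/s23.png');np.save('pics/s23.npy',c,allow_pickle=True)
c=read_camera('top');crop(c['image'],330,210,470,320,5.5,'pics/t23.png');np.save('pics/t23.npy',c,allow_pickle=True)
E
```

```text
time: 27.18
tool_pos: [0.4395, 0.1133, 0.2488]
ee_rot: [2.049, -2.379, 0.005]
wrist_force: [0.1, -0.2, -0.1]
opening: 0.0809
t 27.18 pos [0.4395 0.1133 0.2488] az -98.5 tilt z [ 0.001 -0.004 -1.   ] shift [-0.0013 -0.079   0.1631] dist 0.181 open 0.0809 F [ 0.1 -0.2 -0.1] q7 -2.14
turn -0.004
```

View pics/w23.png

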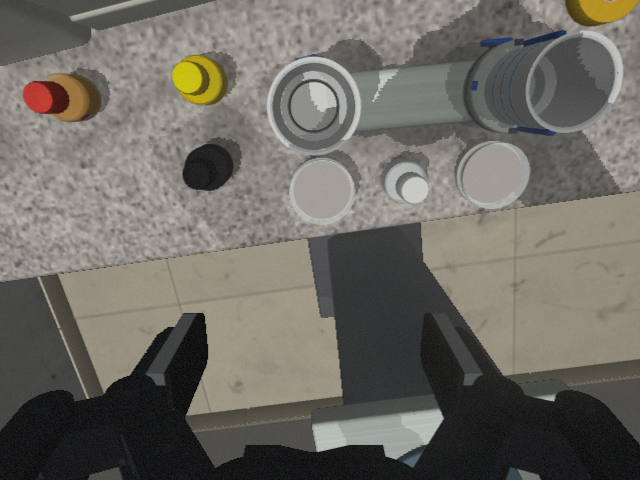

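View pics/s23.png

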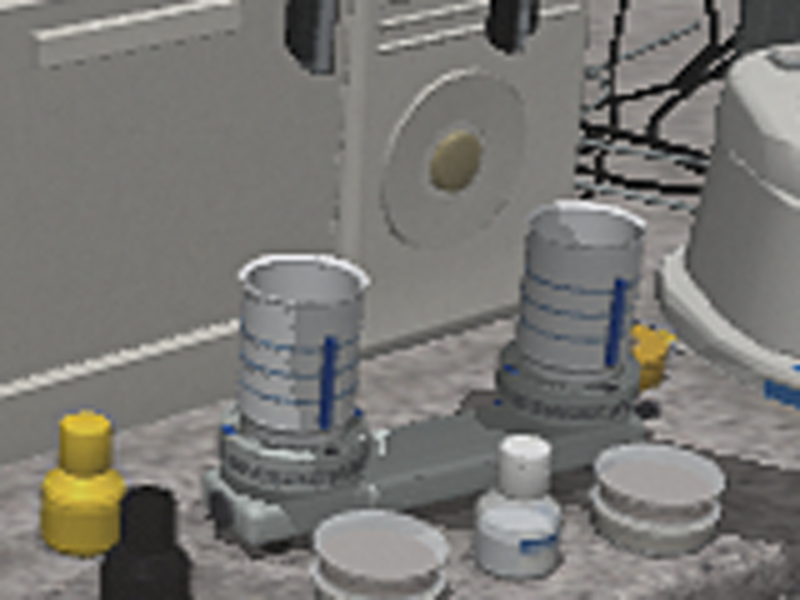

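View pics/t23.png

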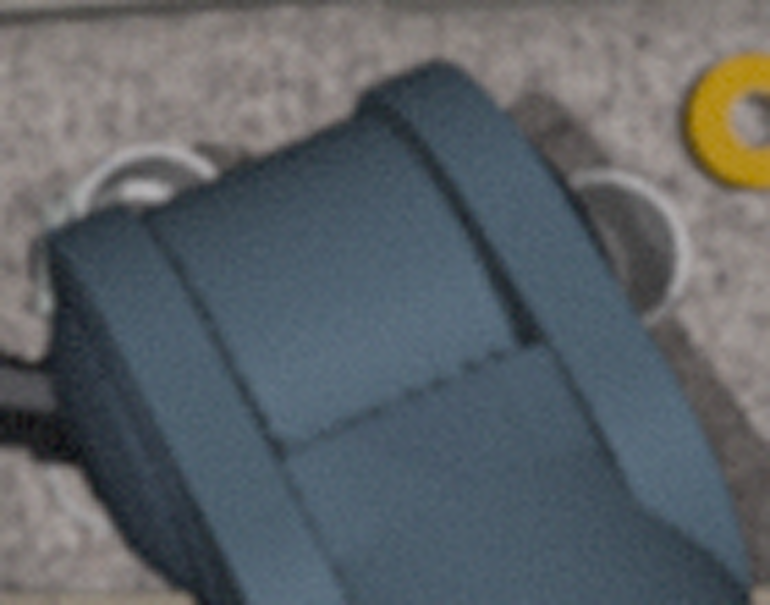

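```bash
python3 - <<'E'
from cell import *
from h import *
s=np.load('pics/s23.npy',allow_pickle=True).item()
for n,x,y in(('bare',.519,.1018),('fit',.511,-.0585)):
    for z in(.125,.130,.135): print(n,z,np.round(proj(s,[x,y,z]),2))
crop(s['image'],340,215,380,275,10,'pics/s24.png');crop(s['image'],396,200,436,260,10,'pics/s25.png')
cv2.imwrite('pics/s26.png',np.hstack([cv2.imread('pics/s24.png'),cv2.imread('pics/s25.png')]))
w=np.load('pics/w23.npy',allow_pickle=True).item()
print('rim wrist',onz(w,314,104.5,.130))
E
```

```text
bare 0.125 [359.65 226.61]
bare 0.13 [359.79 224.62]
bare 0.135 [359.92 222.61]
fit 0.125 [415.92 215.44]
fit 0.13 [416.15 213.53]
fit 0.135 [416.38 211.62]
rim wrist [0.52028242 0.10149939 0.13      ]
```

View pics/s26.png

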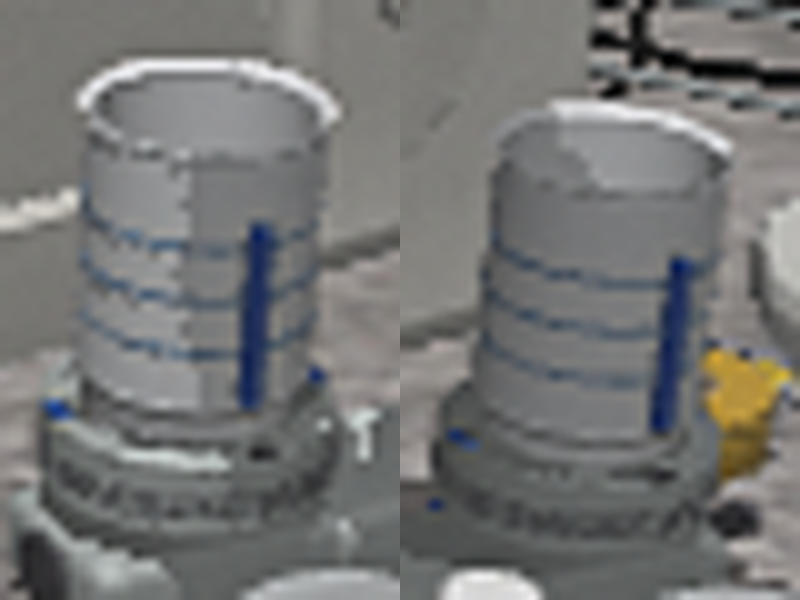

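```bash
python3 -c "
from cell import *
print(job_done())"
```

```text
the job is handed in; nothing more can be done
None
```

The job is finished and handed in at about 27 s of the 69 s allowed. The spare dishes and rinse bottle are in place, and the spare funnel is fitted on the bare place.

| Check | Result |
|---|---|
| Dishes, from the top camera | within about 2 mm of the spot 75 mm in front of the bare place |
| Rinse bottle, from the top camera | within about 3 mm of the midpoint between the two stacks, in line with them |
| First dishes | unchanged to within 1 mm |
| Bystanders | no contact seen; their positions were not re-measured at the end |
| Funnel axis | about 1–2 mm from the place's axis |
| Funnel height | same as the fitted neighbour to about 1 mm; a funnel not sprung up into its pockets would sit 4–5 mm lower |
| Funnel angle | turned until the wrist moment rose at the stop; lugs about 4° past the ring's x, limit 11.5° |
| Gripper | clear of everything, wrist force near zero |

- **Camera disagreement:** the wrist, top and scene cameras disagreed by up to 7 mm on the spare dishes and the loose funnel. I therefore aligned the funnel to the ring within one wrist picture.
- **Not measured directly:** the final funnel height and lock were judged only from the pictures, because the screen reading was not available to me.
- **Refused move:** one early move was refused because keys were missing from its rows. It cost no time and nothing moved.

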